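Hold a slide holder flush on the tilted light stage

TASK

Pick up the large slide holder from the bench and carry it to the tilted light stage: lengthwise up the slope and midway across, one short end resting against the ledge and its whole underside flush on the sloping face, so that the slide can be looked at. Feel for the ledge and the face and touch them gently (there is glass in the holder). Finish while still gripping it and pressing it flush onto the face with a light steady push of roughly 5 to 10 N; do not let go, and leave the slope and the ledge as they are set and the other things on the bench where they are.

Things in the scene. Friction and masses are not known exactly. Their poses are not given: they have to be found in the camera images.
- holder_center (a point): Centre, half-way up, of the large slide holder: a loose flat grey block 90 mm long (x), 46 wide (y), 14 thick (z, up), 90 to 145 g, a 76 x 26 mm glass slide let into its top. Starts flat on the bench. Its two ends are alike for this job. Grip it across its width, fingertips 3 to 6 mm above its underside, so that they do not reach the face before it does.
- stage_face (a point): Centre of the light stage's sloping face: flat, 180 mm (x) by 240 mm (y). x points up the slope, roughly to the robot's right, y level across it, z straight out of the face. The slope differs each time, 12 to 32 degrees from level; this point is about 110 mm above the bench. Nothing but the ledge stands out of the face.
- light_plate: The stage's white lit plate in an aluminium frame, 14 mm thick; origin and axes as stage_face. It sits on a yoke stand (base 170 x 200 mm; yoke and clamp knob lie below the plate). The tilt clamp is stiff and holds against 25 N on the face.
- ledge: Dark steel bar across the low part of the face: 226 mm along y, 12 in x, 10 out of the face (thumb-screws 7 mm higher, 109 mm either side of its middle). Origin: middle of its upper, stop edge, at the face; axes as stage_face. Clamped 30 to 75 mm below the face centre; holds against 25 N. With the holder home its centre is 45 mm up the slope from here, 7 out of the face.
- small_holder: A smaller loose slide holder, 45 x 30 x 14 mm, origin at the centre of its underside, lying off one short end of the large one (about 110 mm between centres). Leave it.
- marker: A white marker pen with a black cap, 13 mm thick, 137 mm long, lying beside the large holder, 85 to 100 mm from its centre line. Leave it.
- beaker: A glass beaker, 68 mm across, 85 mm high, origin at the centre of its underside. Leave it.
- tape_roll: A roll of tape lying flat, 90 mm across, 19 mm high, origin under its centre. Leave it.
- tweezers: Steel tweezers, 120 mm long, 6 mm high, lying on the bench. Leave them.
- wash_bottle: A white bottle, 60 mm across, 130 mm high, origin under its centre. Leave it.
- calculator: A desk calculator 75 x 150 x 12 mm. Leave it.
Things that resemble listed ones, but are neither listed nor needed, are in the scene too. What is shaped like the part that bears holder_center but orange is not meant.

How it is judged (in metres and radians):
On the way, in this order (a step that is already met when the one before it is completed fails the run):
1. the large holder has been picked up clear of the bench (height (world z) of holder_center above 0.05 m and contact force between the fingers and holder above 1 N), for 0.2 s.
2. the holder, in the fingers, has touched the ledge (contact force between holder and ledge above 0.3 N and contact force between the fingers and holder above 1 N), for 0.05 s.
At the end, for the whole second after the job is handed in: Holder at rest on the plate, flush within 0.04 rad, lengthwise up the slope within 0.07 rad, centre 42 to 48 mm above the ledge's stop edge, within 20 mm of mid-width, at most 8.5 mm out of the face, gripped, and pressed on the plate with 2.5 to 20 N (more than its weight) (angle between the z axis of holder_center and the z axis of stage_face, either way round below 0.04 rad and angle between the x axis of holder_center and the x axis of stage_face, either way round below 0.07 rad and x of holder_center in the frame of ledge between 0.042 and 0.048 m and y of holder_center in the frame of ledge between -0.02 and 0.02 m and z of holder_center in the frame of stage_face below 0.0085 m and contact force between holder and light_plate between 2.5 and 20 N and contact force between the fingers and holder above 1 N and linear speed of holder below 0.01 m/s); the arm keeps its last pose, push and grip.
It fails at once if the holder is pressed on the light plate with more than 30 N (contact force between holder and light_plate above 30 N).
It fails at once if the holder is pushed against the ledge with more than 30 N (contact force between holder and ledge above 30 N).
It fails at once if the slope or the ledge is pushed out of its setting by more than 6 mm (distance of any of ledge, light_plate from where it was at the start of the episode above 0.006 m).
It fails at once if another thing on the bench is moved by more than 20 mm (distance of any of small_holder, marker, beaker, tape_roll, tweezers, wash_bottle, calculator from where it was at the start of the episode above 0.02 m).
It also fails if it takes over 45 s, if anything falls off the work surface, if the arm or the gripper's body presses on something with over 40 N, if the wrist force passes 120 N, or if a joint passes its speed limit or range.

ROBOT

A 6-joint arm with a two-finger parallel gripper is mounted at the origin on the work surface. World frame = base frame: x ahead of the robot, y to its left, z up, the work surface at z = 0. Lengths are in m, angles in degrees, forces in N, time in s.
With the tool pointing down it reaches from about 0.3 to 0.875 m from the base axis. Payload 6.4 kg.
Tool frame: the origin (TCP) lies on the centre line of the jaws, within the pads' length; the fingertips stand 19 mm ahead of it and the grasp point (between the pads) is the TCP; z points along the fingers, y is the line along which they close (so a half turn about z gives the same grasp; the last joint's range is limited). The gripper opens to 85 mm and grips with 20 to 120 N. Pads are 22 mm wide; open, the fingers measure 114 mm over their backs; the gripper's body (76 mm by 85 mm) begins 54 mm behind the grasp point. The pads swing forward as they close: fully open they stand 13 mm farther back than shut.
Start: joints at [63.638, 10.359, 92.074, -0, 77.567, -11.82], TCP at [0.144, 0.557, 0.217] pointing down, gripper open.
Joint ranges: [-171.53, 171.53], [-51.25, 118.39], [17.06, 147.69], [-65.23, 245.23], [0, 150.52], [-178.68, 178.68]. Speed limits (degrees/s): [147.25, 147.25, 172.46, 180, 180, 180].

INTERFACE

Orientations are given as a 3x3 rotation matrix whose columns are the frame's x, y, z axes.
In Python, from cell import env gives the robot as it stands.
- The arm moves only by the tool step_arm, never from a script. Its argument "deltas" is a list of rows, each an object of numbers: "x", "y", "z": the shift along the tool's x, y, z scaled (see below); "ax", "ay", "az": the turn, a rotation vector about the tool's x, y, z scaled (see below). In form: [{"x": .., "y": .., "z": .., "ax": .., "ay": .., "az": ..}, ...]. A call has 1 to 12 rows; each row shifts and turns the commanded pose from where the row before left it, along the tool's axes as they then stand; what a row does not reach is not made up. The controller multiplies each number of a shift by 0.1 m and each number of a turn by 0.1 rad. A row lasts 1/10 s, in which the tool goes at most 50 mm and 8.59 degrees, less where a joint would pass 70% of its speed; a pose out of reach is approached as far as the arm can. A call with a number of a shift or a turn outside -1 to 1 is refused whole. A call with a gripper value outside its range is refused whole. "grip" is the closure in counts, from 0 (fully open) to 255 (shut), set as the call begins (left out, the last holds). The fingers move at their own pace and stop on an object; "newtons" is the grip in N (left out, the last holds). Time passes only in rows, so rows that do not move let the fingers close. It gives the time, the measured TCP pose, the force, the opening and the grip force at its end, in the units of the state.
- env.read_state(): the state, without advancing time (a new reading comes with each control period).
- env.read_camera(name): name is "scene" or "top"; returns the picture (400x640x3 uint8, red, green, blue); there is no depth.
- env.calibration(name): a dict with "K" (3x3 intrinsics, pixels), "R" (3x3) and "t" (3): a world point X has camera coordinates R X + t. Camera axes: x right, y down, z forward; pixel columns grow to the right and rows downward; lengths in m; the calibration is good to about 2 mm. A picture is of the moment at which its call begins. calibration takes no time and is no camera call.
- env.sign_off(): hands the job in; it is judged then, once.
Trained networks look in the newest picture that a camera, given by its name, has taken for a name from the list of things; names that differ only in an ending like _2 or _b are one class to them, and where a whole thing is asked for, a point or a joint stands for the part that bears it (a point fixed in the world has none). Each returns a list of dicts, best first, with "conf" (0 to 1); they miss things now and then, are a little off and sometimes report something else, mostly with a low value. They report only what shows in the picture. A call takes as long as a camera call. They do not tell look-alikes from the thing itself.
- env.cut_out(camera, query): "pixels" (400x640 bool, what is visible of it) and "rect" ([centre column, centre row, width, height] as shares, 0 to 1, of the picture: columns of its width, rows of its height, round what is visible of it).
- env.landmark_of(camera, query): "location" ([column, row] as shares, 0 to 1, of the picture: columns of its width, rows of its height: a listed point, or the origin of a listed thing).
The state is a dict: "time_s": time; "joints": joint angles; "qvel": joint speeds; "joint_torque": joint torques, N m; "tcp_pos": TCP position; "tool_rot": TCP orientation; "ft_force": force on the tool from outside, world axes, zero at the start; "torque": the same for the moment, N m; "grip_width": finger opening in m; "gripper_force": force on a finger pad.
Only numpy, scipy, OpenCV 4.12 (cv2) and the standard library are available. Lean on these libraries where they do the work, as an engineer would, in place of code of your own. Each camera call takes 0.05 s, during which the arm holds its last target. There are 200 camera calls.

## Working session

There is one attempt and no reset: what is moved stays moved. The work goes in short steps, Python scripts to look and compute and a tool call to move; the robot and the scene stay as the last step left them, time stands still between calls to the robot, and variables do not carry over. Pictures are saved under pics/ and viewed, at most 10 in all, crops included, and the job is handed in when it is done.

Besides the shell and the picture viewer there is one more tool, called after "Emit:" by a JSON object that holds its "api" and its "payload". step_arm: Moves the arm, as the interface text tells. Shifts and turns lie within -1 to 1; 1 stands for 0.1 m of shift or 0.1 rad of turn. Its arguments: {"type":"object","properties":{"deltas":{"type":"array"},"grip":{"type":"number"},"newtons":{"type":"number"}},"required":["deltas"]}

```bash
mkdir -p pics; ls; python3 - <<'E'
from cell import env
import cv2,numpy as np
np.set_printoptions(precision=4,suppress=True)
for c in("scene","top"):
    im=env.read_camera(c); cv2.imwrite(f"pics/{c}0.png",im[:,:,::-1])
    k=env.calibration(c); print(c,k["K"],k["R"],k["t"])
    for q in("holder_center","stage_face","ledge","small_holder","light_plate"):
        print(q,[(np.round(np.array(d["location"])*[640,400],1),round(d["conf"],2)) for d in env.landmark_of(c,q)[:4]])
s=env.read_state();print(s)
E
```

```text
pics
scene [[362.8152   0.     317.4281]
 [  0.     362.8152 199.9081]
 [  0.       0.       1.    ]] [[-0.1954  0.9806  0.0164]
 [ 0.7572  0.1615 -0.633 ]
 [-0.6233 -0.1113 -0.774 ]] [ 0.178  -0.3384  1.2807]
holder_center [(array([429.1, 174.5]), 0.62), (array([430.3, 225.1]), 0.6), (array([250.8, 189.6]), 0.49)]
stage_face [(array([250.8, 189. ]), 0.73), (array([252.4, 189.7]), 0.28)]
ledge [(array([252.7, 207.2]), 0.78)]
small_holder [(array([449.7, 257.8]), 0.83)]
light_plate [(array([252.6, 185.7]), 0.94)]
top [[369.9512   0.     315.657 ]
 [  0.     369.9512 200.3017]
 [  0.       0.       1.    ]] [[-0.008  -1.     -0.0027]
 [-0.998   0.0082 -0.0624]
 [ 0.0624  0.0022 -0.998 ]] [-0.0805  0.5506  1.0691]
holder_center [(array([215.7, 281.6]), 0.98), (array([215.2, 221.3]), 0.67)]
stage_face [(array([371.1, 196.5]), 0.9)]
ledge [(array([364.1, 182.3]), 0.67), (array([371.7, 195. ]), 0.57)]
small_holder [(array([200.3, 192.4]), 0.57), (array([269. , 144.3]), 0.33)]
light_plate [(array([371.3, 195.3]), 0.75)]
{'time_s': 0.6, 'joints': array([ 63.6354,  10.3561,  92.0752,   0.0003,  77.5664, -11.8212]), 'qvel': array([ 0.0213,  0.0825, -0.0697,  0.0106,  0.0364, -0.0003]), 'joint_torque': array([ -0.0006, -44.4604, -35.1518,  -0.0003,   0.001 ,   0.    ]), 'tcp_pos': array([0.1444, 0.5566, 0.2168]), 'tool_rot': array([[-0.968 ,  0.2511,  0.    ],
       [ 0.2511,  0.968 ,  0.    ],
       [-0.    ,  0.    , -1.    ]]), 'ft_force': array([ 0.474 ,  0.3346, -0.4763]), 'torque': array([-0.0028, -0.0201,  0.0117]), 'gripper_force': 0.0, 'grip_width': 0.08518391188189445}
```

View pics/scene0.png

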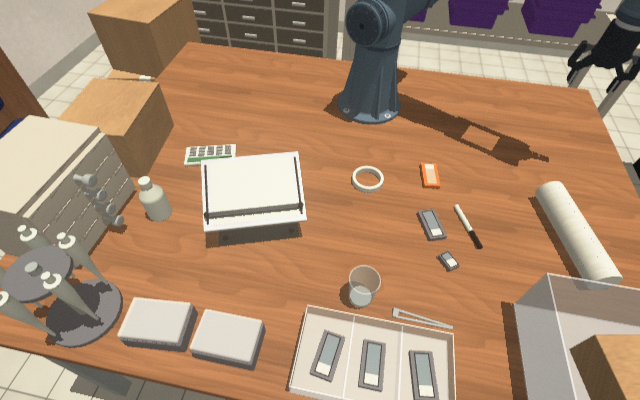

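View pics/top0.png

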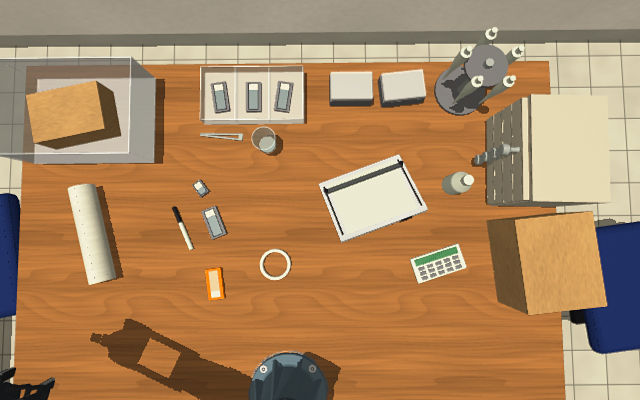

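The grey holder is at top (215,221) / scene (430,225), with the small holder at top (201,188). The stage is near top (373,198), with a dark bar along its far edge. I'll zoom in to settle which way the slope runs.

```bash
python3 - <<'E'
import cv2,numpy as np
a=cv2.imread("pics/scene0.png")[140:250,180:320]; b=cv2.imread("pics/top0.png")[145:255,305:445]
f=lambda i:cv2.resize(i,(700,550)[:2],interpolation=cv2.INTER_CUBIC)
a=cv2.resize(a,(400,314),interpolation=3);b=cv2.resize(b,(400,314),interpolation=3)
c=cv2.imread("pics/top0.png")[170:260,160:260];c=cv2.resize(c,(320,286),interpolation=3)
o=np.zeros((600,800,3),np.uint8);o[:314,:400]=a;o[:314,400:]=b;o[314:,:320]=c
cv2.imwrite("pics/z.png",o)
E
```

```text
(no output)
```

View pics/z.png

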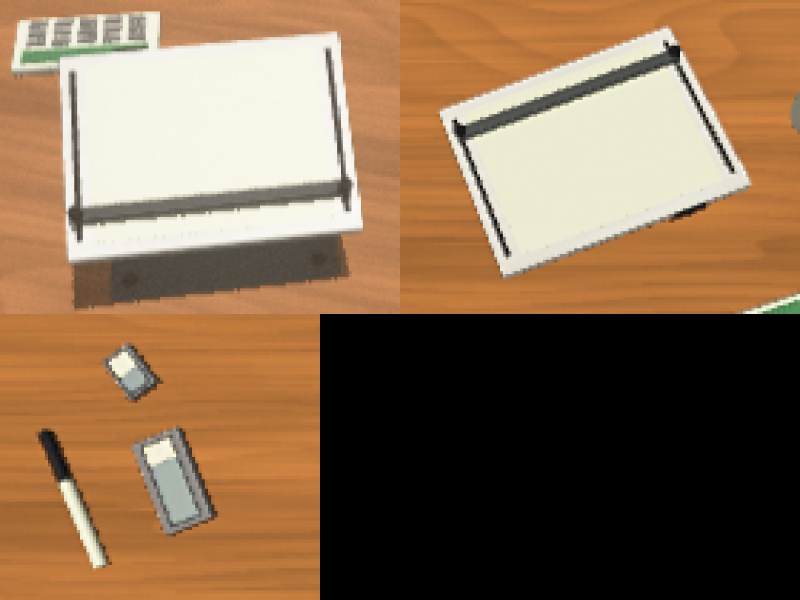

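The ledge lies on the low, far side of the stage, at scene ~(253,207) and top ~(364,180), so the slope rises toward the robot and to its right. The holder's long axis runs from top (209,209) to (222,236).

```bash
cat >h.py <<'E'
from cell import env
import cv2,numpy as np
from scipy.optimize import least_squares
from scipy.spatial.transform import Rotation as Ro
np.set_printoptions(precision=4,suppress=True)
def proj(c,X):
    k=env.calibration(c);p=(np.asarray(X)@np.array(k["R"]).T+k["t"])@np.array(k["K"]).T
    return p[:,:2]/p[:,2:]
def ray(c,uv,z):
    k=env.calibration(c);R=np.array(k["R"]);C=-R.T@k["t"];d=R.T@np.linalg.inv(k["K"])@[*uv,1]
    return C+d*(z-C[2])/d[2]
def box(dx,dy,z0,z1): return np.array([[a,b,z] for a in(-dx/2,dx/2) for b in(-dy/2,dy/2) for z in(z0,z1)])
def hullpts(c,X):
    h=cv2.convexHull(proj(c,X).astype(np.float32))[:,0].astype(float)
    return np.concatenate([np.linspace(h[i],h[(i+1)%len(h)],40,endpoint=False) for i in range(len(h))])
def fit(masks,shape,place,p0):
    # signed distance of the projected outline to each mask's convex-hull contour
    hs={c:cv2.convexHull(cv2.findNonZero(m.astype(np.uint8))).astype(np.float32) for c,m in masks.items()}
    def res(p):
        return np.concatenate([[cv2.pointPolygonTest(hs[c],tuple(map(float,u)),True) for u in hullpts(c,place(p,shape))]
           +[cv2.pointPolygonTest(cv2.convexHull(hullpts(c,place(p,shape)).astype(np.float32)),tuple(map(float,u)),True) for u in hs[c][:,0]] for c in masks])
    return least_squares(res,p0,x_scale=[.01]*3+[.05]*(len(p0)-3),loss="soft_l1",diff_step=1e-4)
def faceR(yaw,tilt): return Ro.from_euler("ZY",[yaw,-tilt]).as_matrix()
E
python3 - <<'E'
from h import *
m={}
for c in("scene","top"):
    env.read_camera(c)
    for d in env.cut_out(c,"light_plate")[:1]: m[c]=np.array(d["pixels"]); print(c,d["conf"],np.array(d["rect"])*[640,400,640,400],m[c].sum())
place=lambda p,s:s@faceR(p[3],p[4]).T+p[:3]
g=ray("top",(373,197),.11);print(g)
r=fit(m,box(.18,.24,-.014,0),place,[*g[:2],.11,-2.75,.35]);print("plate",r.x,np.degrees(r.x[3:]),r.cost,np.abs(r.fun).mean())
for c in m:
  r1=fit({c:m[c]},box(.18,.24,-.014,0),place,r.x);print(c,r1.x,np.abs(r1.fun).mean())
p=r.x;R=faceR(*p[3:])
print("corners/ledge proj for L=-.05")
for c in m: print(c,proj(c,[p[:3]+R@v for v in ([-.05,-.113,.01],[-.05,.113,.01])]))
for c in("top","scene"):
    for q in("holder_center","small_holder","marker"):
        for d in env.cut_out(c,q):
            M=np.array(d["pixels"]);print(c,q,round(d["conf"],2),np.array(d["rect"])*[640,400,640,400],M.sum())
    for d in env.landmark_of(c,"holder_center"):
        u=np.array(d["location"])*[640,400];print(c,u,ray(c,u,.014),d["conf"])
    for d in env.landmark_of(c,"ledge"):
        u=np.array(d["location"])*[640,400];print("ledge",c,u,d["conf"])
    for d in env.cut_out(c,"ledge")[:2]:
        M=np.array(d["pixels"]).astype(np.uint8);print("ledge",d["conf"],M.sum(),cv2.boxPoints(cv2.minAreaRect(cv2.findNonZero(M))))
    for d in env.cut_out(c,"holder_center"):
        M=np.array(d["pixels"]).astype(np.uint8)
        b=cv2.boxPoints(cv2.minAreaRect(cv2.findNonZero(M))); print(c,np.array([ray(c,u,.014) for u in b])[:,:2].ravel(),d["conf"])
E
```

```text
scene 0.62 [254.72  191.64  103.616  85.68 ] 6719
top 0.59 [372.544 198.08  110.72   90.   ] 5274
[ 0.5518 -0.2392  0.11  ]Traceback (most recent call last):
  File "<stdin>", line 8, in <module>
  File "h.py", line 22, in fit
    return least_squares(res,p0,x_scale=[.01]*3+[.05]*(len(p0)-3),loss="soft_l1",diff_step=1e-4)
    return func(*args, **kwargs)
    result = trf(vector_fun.fun, vector_fun.jac, x0, f0, J0, lb, ub, ftol, xtol,
                 gtol, max_nfev, x_scale, loss_function, tr_solver,
                 tr_options.copy(), verbose, callback=callback_wrapped)
    return trf_no_bounds(
        fun, jac, x0, f0, J0, ftol, xtol, gtol, max_nfev, x_scale,
        loss_function, tr_solver, tr_options, verbose, callback=callback)
    J = jac(x)
    self._update_jac()
    ~~~~~~~~~~~~~~~~^^
    self.J = self.jac_wrapped(xp_copy(self.x), f0=self.f)
             ~~~~~~~~~~~~~~~~^^^^^^^^^^^^^^^^^^^^^^^^^^^^
    J, dct = approx_derivative(
             ~~~~~~~~~~~~~~~~~^
        self.fun,
        ^^^^^^^^^
    ...<2 lines>...
        **self.finite_diff_options,
        ^^^^^^^^^^^^^^
[... 553 characters left out ...]
un(x))
                         ~~~~~~~~^^^
    return self.f(x, *self.args, **self.kwargs)
           ~~~~~~^^^^^^^^^^^^^^^^^^^^^^^^^^^^^^
  File "h.py", line 21, in res
    +[cv2.pointPolygonTest(cv2.convexHull(hullpts(c,place(p,shape)).astype(np.float32)),tuple(map(float,u)),True) for u in hs[c][:,0]] for c in masks])
                                          ~~~~~~~^^^^^^^^^^^^^^^^^^
  File "h.py", line 14, in hullpts
    h=cv2.convexHull(proj(c,X).astype(np.float32))[:,0].astype(float)
                     ~~~~^^^^^
  File "h.py", line 7, in proj
    k=env.calibration(c);p=(np.asarray(X)@np.array(k["R"]).T+k["t"])@np.array(k["K"]).T
ValueError: time passes only in moves, steps and waits
```

```bash
cat >h.py <<'E'
from cell import env
import cv2,numpy as np
from scipy.optimize import minimize
from scipy.spatial.transform import Rotation as Ro
np.set_printoptions(precision=4,suppress=True)
CAL={c:{k:np.array(v) for k,v in env.calibration(c).items()} for c in("scene","top")}
def proj(c,X):
    k=CAL[c];p=(np.asarray(X)@k["R"].T+k["t"])@k["K"].T
    return p[:,:2]/p[:,2:]
def ray(c,uv,z):
    k=CAL[c];R=k["R"];C=-R.T@k["t"];d=R.T@np.linalg.inv(k["K"])@[*uv,1]
    return C+d*(z-C[2])/d[2]
def box(dx,dy,z0,z1): return np.array([[a,b,z] for a in(-dx/2,dx/2) for b in(-dy/2,dy/2) for z in(z0,z1)])
def hull(p): return cv2.convexHull(np.asarray(p,np.float32))
def edge(h): h=h[:,0];n=np.roll(h,-1,0);return (h[:,None]+(n-h)[:,None]*np.linspace(0,1,15)[None,:,None]).reshape(-1,2)
def dist(h,P): return np.array([cv2.pointPolygonTest(h,(float(u),float(v)),True) for u,v in P])
def mhull(m): # mask hull, pixel extents grown by half a pixel
    q=cv2.findNonZero(m.astype(np.uint8))[:,0].astype(float);return hull(np.concatenate([q+[a,b] for a in(-.5,.5) for b in(-.5,.5)]))
def fit(masks,shape,place,p0):
    hs={c:mhull(m) for c,m in masks.items()}
    def cost(p):
        t=0
        for c in hs:
            h=hull(proj(c,place(p,shape)));t+=np.mean(dist(hs[c],edge(h))**2)+np.mean(dist(h,edge(hs[c]))**2)
        return t
    sx=np.array([.02]*3+[.1]*(len(p0)-3))[:len(p0)]
    S=np.vstack([p0]+[np.array(p0)+np.eye(len(p0))[i]*sx[i] for i in range(len(p0))])
    return minimize(cost,p0,method="Nelder-Mead",options=dict(initial_simplex=S,xatol=1e-5,fatol=1e-5,maxiter=1500))
def faceR(yaw,tilt): return Ro.from_euler("ZY",[yaw,-tilt]).as_matrix()
E
python3 - <<'E'
from h import *
m={};im={}
for c in("scene","top"):
    im[c]=env.read_camera(c);d=env.cut_out(c,"light_plate")[0]; m[c]=np.array(d["pixels"])
place=lambda p,s:s@faceR(p[3],p[4]).T+p[:3]
P=box(.18,.24,-.014,0);g=ray("top",(373,197),.11)
r=fit(m,P,place,[*g[:2],.11,-2.75,.35]);print("plate",r.x,np.degrees(r.x[3:]),r.fun)
for c in m: h=hull(proj(c,place(r.x,P)));print(c,"hull proj",h[:,0].ravel(),"\n mask",cv2.approxPolyDP(mhull(m[c]),2,True).ravel())
p=r.x;R=faceR(*p[3:])
for c in("top","scene"):
    for d in env.cut_out(c,"ledge")[:2]:
        M=np.array(d["pixels"]).astype(np.uint8);print("ledge",c,d["conf"],M.sum(),cv2.boxPoints(cv2.minAreaRect(cv2.findNonZero(M))).ravel())
    print([proj(c,[p[:3]+R@np.array(v) for v in ([L,-.113,.01],[L,.113,.01],[L-.012,-.113,.01],[L-.012,.113,.01])]).ravel() for L in(-.04,-.06)])
    for q in("holder_center","marker","small_holder"):
      for d in env.cut_out(c,q):
        M=np.array(d["pixels"]).astype(np.uint8)
        b=cv2.boxPoints(cv2.minAreaRect(cv2.findNonZero(M)));w=np.array([ray(c,u,.010) for u in b])[:,:2]; e=[np.linalg.norm(w[1]-w[0]),np.linalg.norm(w[2]-w[1])]
        v=(w[1]-w[0]) if e[0]>e[1] else w[2]-w[1]
        print(c,q,round(d["conf"],2),"ctr",w.mean(0),"size",np.array(e),"yaw",np.degrees(np.arctan2(v[1],v[0])),"px",b.mean(0))
    for d in env.landmark_of(c,"holder_center"):
        u=np.array(d["location"])*[640,400];print(c,u,ray(c,u,.007),d["conf"])
E
```

```text
plate [ 0.5552 -0.2316  0.115  -2.7944  0.3591] [-160.1088   20.5768] 2.447845279745341
scene hull proj [306.8623 218.4657 306.6257 220.0709 204.2617 231.6033 202.8767 230.1318
 200.227  158.9443 297.8836 150.0077] 
 mask [306.5 220.5 204.5 231.5 200.5 160.5 224.5 155.5 297.5 150.5]
top hull proj [427.331  209.0784 426.5225 211.0367 340.5557 243.1246 317.9218 185.1804
 317.3182 183.0301 398.3374 153.0966] 
 mask [426.5 209.5 406.5 220.5 340.5 241.5 318.5 183.5 376.5 159.5 398.5 154.5
 408.5 169.5]
ledge top 0.71 420 [324.19   189.8847 401.3605 160.33   403.5208 165.9708 326.3503 195.5254]
[array([325.3909, 196.0748, 403.9115, 166.9949, 323.8998, 192.2977,
       402.0449, 163.3755]), array([322.9138, 189.8   , 400.8105, 160.9821, 321.4467, 186.0838,
       398.9738, 157.4208])]
top holder_center 0.97 ctr [0.4882 0.2163] size [0.0485 0.0896] yaw -157.83867553854486 px [213.6035 222.2586]
top holder_center 0.59 ctr [0.3108 0.2135] size [0.0514 0.0928] yaw -172.36379188576373 px [214.0231 283.1846]
top marker 0.6 ctr [0.4698 0.3083] size [0.0146 0.1272] yaw -156.12432785554756 px [182.3
[... 659 characters left out ...]
0.1052] yaw 22.216567255045025 px [431.6 224.7]
scene holder_center 0.71 ctr [0.3105 0.2142] size [0.0561 0.109 ] yaw 5.542987995298884 px [430.0491 174.5694]
scene holder_center 0.56 ctr [ 0.4669 -0.2735] size [0.3093 0.2737] yaw 108.93788326638641 px [252.0453 190.3164]
scene holder_center 0.33 ctr [ 0.3609 -0.4439] size [0.1633 0.0909] yaw 114.80051197291452 px [208.84 152.88]
scene marker 0.84 ctr [0.4757 0.3113] size [0.0236 0.1426] yaw 21.229430152095244 px [468.4027 226.2819]
scene small_holder 0.83 ctr [0.5926 0.259 ] size [0.0384 0.0488] yaw 30.421800313276332 px [448.6923 260.5385]
scene [428.672 176.2  ] [0.3167 0.2111 0.007 ] 0.88
scene [428.48 224.92] [0.4936 0.2114 0.007 ] 0.62
```

```bash
cat >>h.py <<'E'
def deltas(pos,R=None,tool=True):
    s=env.read_state();T=np.array(s["tool_rot"]);d=np.asarray(pos)-s["tcp_pos"]
    print("t",s["time_s"],"tcp",s["tcp_pos"],"joints",s["joints"]);print("shift in tool axes, units",T.T@d*10,"mm",np.linalg.norm(d)*1e3)
    if R is not None: print("turn units",Ro.from_matrix(T.T@R).as_rotvec()*10,"shift in target axes",np.asarray(R).T@d*10)
E
python3 - <<'E'
from h import *
m={}
for c in("scene","top"):
    env.read_camera(c);L=env.cut_out(c,"holder_center")
    d=min(L,key=lambda d:np.linalg.norm(np.array(d["rect"][:2])*[640,400]-((430,225) if c=="scene" else (215,221))));m[c]=np.array(d["pixels"])
place=lambda p,s:s@Ro.from_euler("z",p[3]).as_matrix().T+[p[0],p[1],0]+[0,0,p[2]]
f=lambda q,s:place([q[0],q[1],0,q[3]],s)
r=fit(m,box(.09,.046,0,.014),f,[.489,.217,0,.387]);print(r.x,np.degrees(r.x[3]),r.fun)
for c in m: r1=fit({c:m[c]},box(.09,.046,0,.014),f,r.x);print(c,r1.x,np.degrees(r1.x[3]),r1.fun)
y=r.x[3];x=np.array([-np.cos(y),-np.sin(y),0]);z=np.array([0,0,-1.]);R=np.c_[x,np.cross(z,x),z]
deltas([.30,.40,.05],R)
E
```

```text
[0.4878 0.2178 0.0194 0.3559] 20.39276561047283 1.558012771878079
scene [0.4879 0.2181 0.033  0.344 ] 19.709050334246356 0.5863679557181181
top [0.4877 0.2174 0.0292 0.3679] 21.081417575060055 0.8989529772984622
t 1.7 tcp [0.1444 0.5566 0.2168] joints [ 63.6381  10.3591  92.0756  -0.0006  77.5656 -11.8213]
shift in tool axes, units [-1.8996 -1.125   1.6678] mm 276.69164689474167
turn units [-0.0001  0.0001 -6.097 ] shift in target axes [-0.9132 -2.0101  1.6678]
```

Emit:
{"api": "step_arm", "payload": {"deltas": [{"x": -0.38,"y": -0.225,"z": 0.32},{"x": -0.38,"y": -0.225,"z": 0.32},{"x": -0.38,"y": -0.225,"z": 0.32},{"x": -0.38,"y": -0.225,"z": 0.32},{"x": -0.38,"y": -0.225,"z": 0.32},{"az": -0.885},{"az": -0.885},{"az": -0.885},{"az": -0.885},{"az": -0.885},{"az": -0.885},{"az": -0.885}], "grip": 112, "newtons": 30}}

```text
schema error: expected keys x, y, z, ax, ay, az
```

All keys are required in every row.

Emit:
{"api": "step_arm", "payload": {"deltas": [{"x": -0.38,"y": -0.225,"z": 0.32,"ax": 0,"ay": 0,"az": 0},{"x": -0.38,"y": -0.225,"z": 0.32,"ax": 0,"ay": 0,"az": 0},{"x": -0.38,"y": -0.225,"z": 0.32,"ax": 0,"ay": 0,"az": 0},{"x": -0.38,"y": -0.225,"z": 0.32,"ax": 0,"ay": 0,"az": 0},{"x": -0.38,"y": -0.225,"z": 0.32,"ax": 0,"ay": 0,"az": 0},{"x": 0,"y": 0,"z": 0,"ax": 0,"ay": 0,"az": -0.885},{"x": 0,"y": 0,"z": 0,"ax": 0,"ay": 0,"az": -0.885},{"x": 0,"y": 0,"z": 0,"ax": 0,"ay": 0,"az": -0.885},{"x": 0,"y": 0,"z": 0,"ax": 0,"ay": 0,"az": -0.885},{"x": 0,"y": 0,"z": 0,"ax": 0,"ay": 0,"az": -0.885},{"x": 0,"y": 0,"z": 0,"ax": 0,"ay": 0,"az": -0.885},{"x": 0,"y": 0,"z": 0,"ax": 0,"ay": 0,"az": -0.885}], "grip": 112, "newtons": 30}}

```text
time_s: 2.9
tcp_pos: [0.2872, 0.4131, 0.0702]
tool_rot: [[-0.933, -0.361, 0.0], [-0.361, 0.933, 0.0], [-0.0, 0.0, -1.0]]
ft_force: [1.1, 0.7, 0.3]
grip_width: 0.0477
gripper_force: 0.0
```

Emit:
{"api": "step_arm", "payload": {"deltas": [{"x": 0,"y": 0,"z": 0.2,"ax": 0,"ay": 0,"az": 0},{"x": 0,"y": 0,"z": 0.2,"ax": 0,"ay": 0,"az": 0},{"x": 0,"y": 0,"z": 0.1,"ax": 0,"ay": 0,"az": 0},{"x": 0,"y": 0,"z": 0.02,"ax": 0,"ay": 0,"az": 0},{"x": 0,"y": 0,"z": 0,"ax": 0,"ay": 0,"az": 0}], "grip": 114}}

```text
time_s: 3.4
tcp_pos: [0.2871, 0.4131, 0.0182]
tool_rot: [[-0.934, -0.358, -0.0], [-0.358, 0.934, -0.0], [0.0, -0.0, -1.0]]
ft_force: [0.6, -0.1, 0.2]
grip_width: 0.0472
gripper_force: 0.0
```

Emit:
{"api": "step_arm", "payload": {"deltas": [{"x": 0,"y": 0,"z": 0.02,"ax": 0,"ay": 0,"az": 0},{"x": 0,"y": 0,"z": 0,"ax": 0,"ay": 0,"az": 0}]}}

```text
time_s: 3.6
tcp_pos: [0.2875, 0.4134, 0.0167]
tool_rot: [[-0.934, -0.358, 0.001], [-0.358, 0.934, 0.001], [-0.001, 0.0, -1.0]]
ft_force: [-0.2, -0.2, -0.7]
grip_width: 0.0472
gripper_force: 0.0
```

Emit:
{"api": "step_arm", "payload": {"deltas": [{"x": 0,"y": 0,"z": 0.015,"ax": 0,"ay": 0,"az": 0},{"x": 0,"y": 0,"z": 0,"ax": 0,"ay": 0,"az": 0}]}}

```text
time_s: 3.8
tcp_pos: [0.2872, 0.4131, 0.0148]
tool_rot: [[-0.934, -0.358, 0.0], [-0.358, 0.934, 0.0], [-0.0, 0.0, -1.0]]
ft_force: [0.8, 0.4, -1.1]
grip_width: 0.0471
gripper_force: 0.0
```

Emit:
{"api": "step_arm", "payload": {"deltas": [{"x": 0,"y": 0,"z": 0.015,"ax": 0,"ay": 0,"az": 0},{"x": 0,"y": 0,"z": 0,"ax": 0,"ay": 0,"az": 0}]}}

```text
time_s: 4.0
tcp_pos: [0.287, 0.4129, 0.013]
tool_rot: [[-0.934, -0.358, -0.0], [-0.358, 0.934, -0.0], [0.0, -0.0, -1.0]]
ft_force: [0.4, -0.1, 0.8]
grip_width: 0.0474
gripper_force: 0.0
```

Emit:
{"api": "step_arm", "payload": {"deltas": [{"x": 0,"y": 0,"z": 0.012,"ax": 0,"ay": 0,"az": 0},{"x": 0,"y": 0,"z": 0,"ax": 0,"ay": 0,"az": 0}]}}

```text
time_s: 4.2
tcp_pos: [0.287, 0.4129, 0.0117]
tool_rot: [[-0.934, -0.358, -0.0], [-0.358, 0.934, -0.0], [0.0, -0.0, -1.0]]
ft_force: [-0.2, -0.4, -0.4]
grip_width: 0.0474
gripper_force: 0.0
```

Emit:
{"api": "step_arm", "payload": {"deltas": [{"x": 0,"y": 0,"z": 0.012,"ax": 0,"ay": 0,"az": 0},{"x": 0,"y": 0,"z": 0,"ax": 0,"ay": 0,"az": 0}]}}

```text
time_s: 4.4
tcp_pos: [0.287, 0.4129, 0.0105]
tool_rot: [[-0.934, -0.358, -0.0], [-0.358, 0.934, -0.0], [0.0, -0.0, -1.0]]
ft_force: [-0.3, -0.7, -0.0]
grip_width: 0.0471
gripper_force: 0.0
```

Emit:
{"api": "step_arm", "payload": {"deltas": [{"x": 0,"y": 0,"z": 0.012,"ax": 0,"ay": 0,"az": 0},{"x": 0,"y": 0,"z": 0,"ax": 0,"ay": 0,"az": 0}]}}

```text
time_s: 4.6
tcp_pos: [0.287, 0.4129, 0.0093]
tool_rot: [[-0.934, -0.358, -0.0], [-0.358, 0.934, -0.0], [0.0, -0.0, -1.0]]
ft_force: [0.7, -0.0, -0.5]
grip_width: 0.0472
gripper_force: 0.0
```

Emit:
{"api": "step_arm", "payload": {"deltas": [{"x": 0,"y": 0,"z": 0.012,"ax": 0,"ay": 0,"az": 0},{"x": 0,"y": 0,"z": 0,"ax": 0,"ay": 0,"az": 0}]}}

```text
time_s: 4.8
tcp_pos: [0.287, 0.4129, 0.0082]
tool_rot: [[-0.934, -0.358, -0.0], [-0.358, 0.934, -0.0], [0.0, -0.0, -1.0]]
ft_force: [-0.3, -0.2, -0.9]
grip_width: 0.0474
gripper_force: 0.0
```

Emit:
{"api": "step_arm", "payload": {"deltas": [{"x": 0,"y": 0,"z": 0.015,"ax": 0,"ay": 0,"az": 0},{"x": 0,"y": 0,"z": 0,"ax": 0,"ay": 0,"az": 0}]}}

```text
time_s: 5.0
tcp_pos: [0.287, 0.4129, 0.0066]
tool_rot: [[-0.934, -0.358, -0.0], [-0.358, 0.934, -0.0], [0.0, -0.0, -1.0]]
ft_force: [0.6, -0.7, -0.4]
grip_width: 0.0475
gripper_force: 0.0
```

Emit:
{"api": "step_arm", "payload": {"deltas": [{"x": 0,"y": 0,"z": 0.012,"ax": 0,"ay": 0,"az": 0},{"x": 0,"y": 0,"z": 0,"ax": 0,"ay": 0,"az": 0}]}}

```text
time_s: 5.2
tcp_pos: [0.287, 0.4129, 0.0054]
tool_rot: [[-0.934, -0.358, -0.0], [-0.358, 0.934, -0.0], [0.0, -0.0, -1.0]]
ft_force: [-0.3, -0.1, 0.4]
grip_width: 0.0474
gripper_force: 0.0
```

```bash
python3 - <<'E'
from h import *
o=[]
for c in("scene","top"):
    i=env.read_camera(c)[:,:,::-1];u=proj(c,[[.287,.413,.01]])[0].astype(int);print(c,u)
    k=i[max(0,u[1]-60):u[1]+40,max(0,u[0]-60):u[0]+60];o.append(cv2.resize(k,(400,int(400*k.shape[0]/k.shape[1])),interpolation=3))
h=min(a.shape[0] for a in o);cv2.imwrite("pics/t1.png",np.hstack([a[:h] for a in o]))
s=env.read_state();print(s["ft_force"],s["joints"],s["joint_torque"])
E
```

```text
scene [499 178]
top [145 291]
[-0.2536  1.6021  0.3959] [ 41.6536  18.8646 109.9474   0.001   51.1936 -69.3   ] [ -0.0008 -41.9293 -25.198   -0.0005  -0.0003  -0.0001]
```

View pics/t1.png

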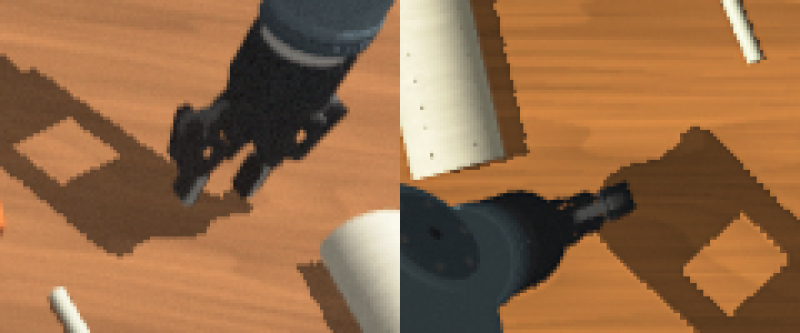

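The fingers look just above the bench, with the shadow meeting the tips at about (185,200) in the scene crop. I'll continue down in small steps.

Emit:
{"api": "step_arm", "payload": {"deltas": [{"x": 0,"y": 0,"z": 0.012,"ax": 0,"ay": 0,"az": 0},{"x": 0,"y": 0,"z": 0,"ax": 0,"ay": 0,"az": 0}]}}

```text
time_s: 5.5
tcp_pos: [0.287, 0.4129, 0.0043]
tool_rot: [[-0.934, -0.358, -0.0], [-0.358, 0.934, -0.0], [0.0, -0.0, -1.0]]
ft_force: [-0.0, 0.6, 0.8]
grip_width: 0.0473
gripper_force: 0.0
```

Emit:
{"api": "step_arm", "payload": {"deltas": [{"x": 0,"y": 0,"z": 0.012,"ax": 0,"ay": 0,"az": 0},{"x": 0,"y": 0,"z": 0,"ax": 0,"ay": 0,"az": 0}]}}

```text
time_s: 5.7
tcp_pos: [0.287, 0.4129, 0.003]
tool_rot: [[-0.934, -0.358, -0.0], [-0.358, 0.934, -0.0], [0.0, -0.0, -1.0]]
ft_force: [0.2, -0.5, -0.1]
grip_width: 0.0474
gripper_force: 0.0
```

Emit:
{"api": "step_arm", "payload": {"deltas": [{"x": 0,"y": 0,"z": 0.015,"ax": 0,"ay": 0,"az": 0},{"x": 0,"y": 0,"z": 0,"ax": 0,"ay": 0,"az": 0}]}}

```text
time_s: 5.9
tcp_pos: [0.2869, 0.4129, 0.0015]
tool_rot: [[-0.934, -0.358, -0.0], [-0.358, 0.934, -0.0], [0.0, -0.0, -1.0]]
ft_force: [0.3, 0.8, -0.3]
grip_width: 0.0474
gripper_force: 0.0
```

Emit:
{"api": "step_arm", "payload": {"deltas": [{"x": 0,"y": 0,"z": 0.015,"ax": 0,"ay": 0,"az": 0},{"x": 0,"y": 0,"z": 0,"ax": 0,"ay": 0,"az": 0}]}}

```text
time_s: 6.1
tcp_pos: [0.2869, 0.4129, -0.0]
tool_rot: [[-0.934, -0.358, -0.0], [-0.358, 0.934, -0.0], [0.0, -0.0, -1.0]]
ft_force: [0.3, -0.8, -0.4]
grip_width: 0.0471
gripper_force: 0.0
```

```bash
python3 - <<'E'
from h import *
T=np.array([.287,.413,.0054]);y=np.array([-.358,.934,0]);x=np.array([-.934,-.358,0])
for z in(-.019,-.01,-.005,0.0,.01): print(z,[proj(c,[T+s*.03*y-.011*k*x+[0,0,z] for s in(-1,1) for k in(-1,1)]).round(1).ravel() for c in("scene","top")])
i=env.read_camera("scene")[:,:,::-1];k=i[130:205,455:545];cv2.imwrite("pics/t2.png",cv2.resize(k,(720,600),interpolation=3))
E
```

```text
-0.019 [array([485.4, 182.8, 488.9, 188.3, 504.2, 180.4, 507.9, 185.9]), array([159.9, 290.2, 157.4, 283.2, 140.9, 297.7, 138.4, 290.7])]
-0.01 [array([486.6, 180.7, 490.1, 186.3, 505.5, 178.4, 509.2, 183.9]), array([158.6, 290.8, 156.1, 283.7, 139.5, 298.3, 137. , 291.2])]
-0.005 [array([487.2, 179.5, 490.7, 185.1, 506.2, 177.2, 509.9, 182.7]), array([157.9, 291.1, 155.3, 284. , 138.7, 298.6, 136.2, 291.6])]
0.0 [array([487.9, 178.4, 491.4, 184. , 506.9, 176.1, 510.7, 181.6]), array([157.1, 291.4, 154.6, 284.3, 137.9, 299. , 135.3, 291.9])]
0.01 [array([489.2, 176. , 492.8, 181.6, 508.4, 173.7, 512.2, 179.2]), array([155.7, 292. , 153.1, 284.9, 136.2, 299.7, 133.6, 292.5])]
```

View pics/t2.png

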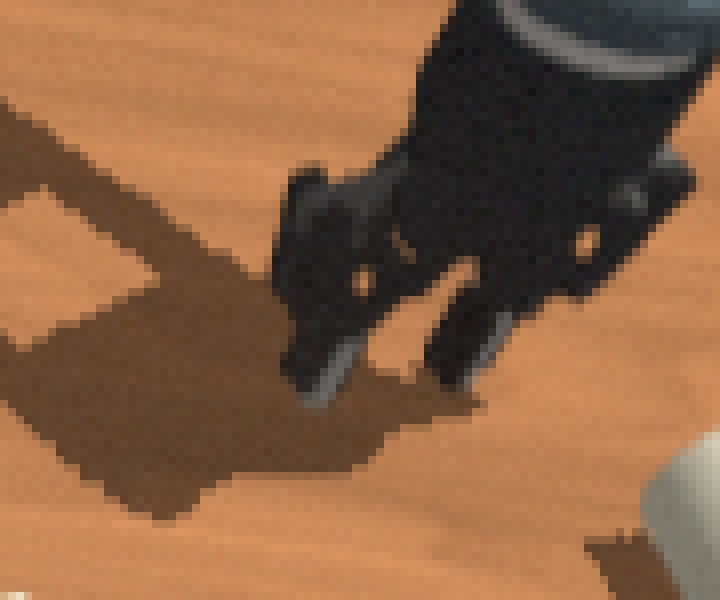

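Left fingertip is at scene ≈(495,181) with its shadow a little apart, so the tips still seem a few mm above the bench. Going on down.

Emit:
{"api": "step_arm", "payload": {"deltas": [{"x": 0,"y": 0,"z": 0.02,"ax": 0,"ay": 0,"az": 0},{"x": 0,"y": 0,"z": 0,"ax": 0,"ay": 0,"az": 0}]}}

```text
time_s: 6.35
tcp_pos: [0.2869, 0.4129, -0.0021]
tool_rot: [[-0.934, -0.358, -0.0], [-0.358, 0.934, -0.0], [0.0, -0.0, -1.0]]
ft_force: [-0.3, -0.3, 0.5]
grip_width: 0.0472
gripper_force: 0.0
```

Emit:
{"api": "step_arm", "payload": {"deltas": [{"x": 0,"y": 0,"z": 0.02,"ax": 0,"ay": 0,"az": 0},{"x": 0,"y": 0,"z": 0,"ax": 0,"ay": 0,"az": 0}]}}

```text
time_s: 6.55
tcp_pos: [0.2869, 0.4129, -0.0041]
tool_rot: [[-0.934, -0.358, -0.0], [-0.358, 0.934, -0.0], [0.0, -0.0, -1.0]]
ft_force: [0.3, 0.4, -0.3]
grip_width: 0.0469
gripper_force: 0.0
```

Emit:
{"api": "step_arm", "payload": {"deltas": [{"x": 0,"y": 0,"z": 0.02,"ax": 0,"ay": 0,"az": 0},{"x": 0,"y": 0,"z": 0,"ax": 0,"ay": 0,"az": 0}]}}

```text
time_s: 6.75
tcp_pos: [0.2869, 0.4129, -0.006]
tool_rot: [[-0.934, -0.358, -0.0], [-0.358, 0.934, -0.0], [0.0, -0.0, -1.0]]
ft_force: [0.0, -0.4, -0.3]
grip_width: 0.0474
gripper_force: 0.0
```

Emit:
{"api": "step_arm", "payload": {"deltas": [{"x": 0,"y": 0,"z": 0.02,"ax": 0,"ay": 0,"az": 0},{"x": 0,"y": 0,"z": 0,"ax": 0,"ay": 0,"az": 0}]}}

```text
time_s: 6.95
tcp_pos: [0.2869, 0.4129, -0.008]
tool_rot: [[-0.934, -0.358, -0.0], [-0.358, 0.934, -0.0], [0.0, -0.0, -1.0]]
ft_force: [0.9, -0.1, 0.0]
grip_width: 0.0473
gripper_force: 0.0
```

```bash
python3 - <<'E'
from h import *
a=env.read_camera("scene")[150:195,470:530,::-1];b=env.read_camera("top")[270:315,120:180,::-1]
cv2.imwrite("pics/t3.png",np.hstack([cv2.resize(k,(400,300),interpolation=0) for k in(a,b)]))
s=env.read_state();print(s["tcp_pos"],s["joints"],s["ft_force"])
E
```

```text
[ 0.2871  0.413  -0.0079] [ 41.6535  20.3874 110.0189  -0.0007  49.5998 -69.3006] [ 0.6606 -0.0386  0.2695]
```

View pics/t3.png

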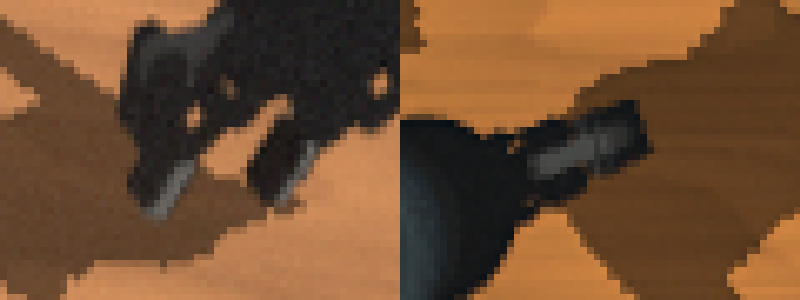

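```bash
python3 - <<'E'
from h import *
for z in(0,.005,.01,.02,.03): print(z,ray("scene",(493.3,182.7),z),ray("scene",(511.2,180.7),z),ray("top",(156.7,292.5),z),ray("top",(155.5,285.5),z))
E
```

```text
0 [0.2962 0.3974 0.    ] [0.277  0.4499 0.    ] [0.2833 0.3846 0.    ] [0.3036 0.3885 0.    ]
0.005 [0.3014 0.395  0.005 ] [0.2822 0.4471 0.005 ] [0.2842 0.3825 0.005 ] [0.3044 0.3864 0.005 ]
0.01 [0.3065 0.3926 0.01  ] [0.2875 0.4444 0.01  ] [0.2851 0.3803 0.01  ] [0.3053 0.3842 0.01  ]
0.02 [0.3167 0.3878 0.02  ] [0.2979 0.4389 0.02  ] [0.2869 0.376  0.02  ] [0.3069 0.3799 0.02  ]
0.03 [0.327  0.3829 0.03  ] [0.3084 0.4333 0.03  ] [0.2887 0.3717 0.03  ] [0.3085 0.3756 0.03  ]
```

Emit:
{"api": "step_arm", "payload": {"deltas": [{"x": 0,"y": 0,"z": 0.015,"ax": 0,"ay": 0,"az": 0},{"x": 0,"y": 0,"z": 0,"ax": 0,"ay": 0,"az": 0}]}}

```text
time_s: 7.25
tcp_pos: [0.287, 0.413, -0.0094]
tool_rot: [[-0.934, -0.358, -0.0], [-0.358, 0.934, -0.0], [0.0, -0.0, -1.0]]
ft_force: [0.2, -1.1, 0.2]
grip_width: 0.0474
gripper_force: 0.0
```

Emit:
{"api": "step_arm", "payload": {"deltas": [{"x": 0,"y": 0,"z": 0.015,"ax": 0,"ay": 0,"az": 0},{"x": 0,"y": 0,"z": 0,"ax": 0,"ay": 0,"az": 0}]}}

```text
time_s: 7.45
tcp_pos: [0.287, 0.4129, -0.011]
tool_rot: [[-0.934, -0.358, -0.0], [-0.358, 0.934, -0.0], [0.0, -0.0, -1.0]]
ft_force: [-0.6, 0.1, -0.0]
grip_width: 0.0471
gripper_force: 0.0
```

Emit:
{"api": "step_arm", "payload": {"deltas": [{"x": 0,"y": 0,"z": 0.015,"ax": 0,"ay": 0,"az": 0},{"x": 0,"y": 0,"z": 0,"ax": 0,"ay": 0,"az": 0}]}}

```text
time_s: 7.65
tcp_pos: [0.287, 0.4129, -0.0125]
tool_rot: [[-0.934, -0.358, -0.0], [-0.358, 0.934, -0.0], [0.0, -0.0, -1.0]]
ft_force: [-0.1, 0.2, -0.9]
grip_width: 0.0472
gripper_force: 0.0
```

Emit:
{"api": "step_arm", "payload": {"deltas": [{"x": 0,"y": 0,"z": 0.015,"ax": 0,"ay": 0,"az": 0},{"x": 0,"y": 0,"z": 0,"ax": 0,"ay": 0,"az": 0}]}}

```text
time_s: 7.85
tcp_pos: [0.287, 0.4129, -0.014]
tool_rot: [[-0.934, -0.358, -0.0], [-0.358, 0.934, -0.0], [0.0, -0.0, -1.0]]
ft_force: [0.5, -0.3, 0.1]
grip_width: 0.0471
gripper_force: 0.0
```

Emit:
{"api": "step_arm", "payload": {"deltas": [{"x": 0,"y": 0,"z": 0.015,"ax": 0,"ay": 0,"az": 0},{"x": 0,"y": 0,"z": 0,"ax": 0,"ay": 0,"az": 0}]}}

```text
time_s: 8.05
tcp_pos: [0.287, 0.4129, -0.0155]
tool_rot: [[-0.934, -0.358, -0.0], [-0.358, 0.934, -0.0], [0.0, -0.0, -1.0]]
ft_force: [-0.2, -0.9, -0.5]
grip_width: 0.0469
gripper_force: 0.0
```

Emit:
{"api": "step_arm", "payload": {"deltas": [{"x": 0,"y": 0,"z": 0.015,"ax": 0,"ay": 0,"az": 0},{"x": 0,"y": 0,"z": 0,"ax": 0,"ay": 0,"az": 0}]}}

```text
time_s: 8.25
tcp_pos: [0.2871, 0.413, -0.0169]
tool_rot: [[-0.934, -0.358, -0.0], [-0.358, 0.934, -0.0], [0.0, -0.0, -1.0]]
ft_force: [-0.1, -0.2, 0.2]
grip_width: 0.0475
gripper_force: 0.0
```

```bash
python3 - <<'E'
from h import *
a=env.read_camera("scene")[150:195,470:530,::-1]
old=cv2.imread("pics/t3.png")[:,:400]
cv2.imwrite("pics/t4.png",np.hstack([old,cv2.resize(a,(400,300),interpolation=0)]))
E
```

```text
(no output)
```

View pics/t4.png

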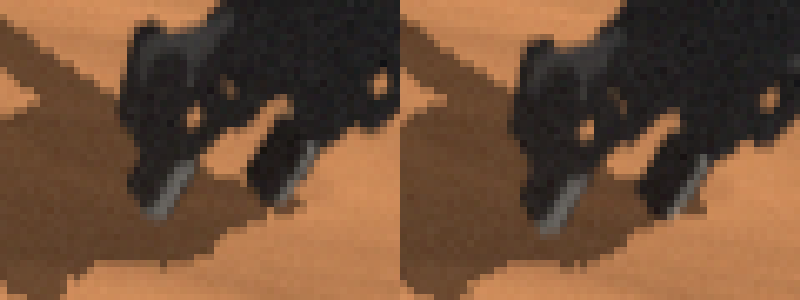

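Tips still move freely: left tip at scene ≈(491.7,185), tip height ≈3 mm by the ray. So the reported TCP is off from the true tips along z. Contact is close, so I'll go on finely.

Emit:
{"api": "step_arm", "payload": {"deltas": [{"x": 0,"y": 0,"z": 0.012,"ax": 0,"ay": 0,"az": 0},{"x": 0,"y": 0,"z": 0,"ax": 0,"ay": 0,"az": 0}]}}

```text
time_s: 8.5
tcp_pos: [0.2871, 0.4131, -0.0171]
tool_rot: [[-0.934, -0.358, -0.0], [-0.358, 0.934, -0.0], [0.0, -0.0, -1.0]]
ft_force: [-2.8, -3.6, 12.1]
grip_width: 0.0472
gripper_force: 5.9
```

Emit:
{"api": "step_arm", "payload": {"deltas": [{"x": 0,"y": 0,"z": 0.012,"ax": 0,"ay": 0,"az": 0},{"x": 0,"y": 0,"z": 0,"ax": 0,"ay": 0,"az": 0}]}}

```text
time_s: 8.7
tcp_pos: [0.2871, 0.4131, -0.0171]
tool_rot: [[-0.934, -0.358, -0.0], [-0.358, 0.934, -0.001], [0.001, -0.001, -1.0]]
ft_force: [-7.2, -7.1, 26.3]
grip_width: 0.0474
gripper_force: 12.7
```

Emit:
{"api": "step_arm", "payload": {"deltas": [{"x": 0,"y": 0,"z": 0.012,"ax": 0,"ay": 0,"az": 0},{"x": 0,"y": 0,"z": 0,"ax": 0,"ay": 0,"az": 0}]}}

```text
time_s: 8.9
tcp_pos: [0.2872, 0.4132, -0.0172]
tool_rot: [[-0.934, -0.358, -0.001], [-0.358, 0.934, -0.001], [0.001, -0.001, -1.0]]
ft_force: [-10.4, -11.7, 39.7]
grip_width: 0.0473
gripper_force: 19.6
```

Emit:
{"api": "step_arm", "payload": {"deltas": [{"x": 0,"y": 0,"z": -0.35,"ax": 0,"ay": 0,"az": 0},{"x": 0,"y": 0,"z": -0.35,"ax": 0,"ay": 0,"az": 0},{"x": -0.168,"y": -0.363,"z": 0,"ax": 0,"ay": 0,"az": 0},{"x": -0.168,"y": -0.363,"z": 0,"ax": 0,"ay": 0,"az": 0},{"x": -0.168,"y": -0.363,"z": 0,"ax": 0,"ay": 0,"az": 0},{"x": -0.168,"y": -0.363,"z": 0,"ax": 0,"ay": 0,"az": 0},{"x": -0.168,"y": -0.363,"z": 0,"ax": 0,"ay": 0,"az": 0},{"x": -0.168,"y": -0.363,"z": 0,"ax": 0,"ay": 0,"az": 0},{"x": -0.168,"y": -0.363,"z": 0,"ax": 0,"ay": 0,"az": 0},{"x": 0,"y": 0,"z": 0,"ax": 0,"ay": 0,"az": 0}], "grip": 0}}

```text
time_s: 9.9
tcp_pos: [0.4918, 0.2147, 0.0503]
tool_rot: [[-0.935, -0.353, 0.003], [-0.353, 0.935, -0.0], [-0.003, -0.002, -1.0]]
ft_force: [-0.4, 0.5, -0.4]
grip_width: 0.0854
gripper_force: 0.0
```

```bash
python3 - <<'E'
from h import *
y=.365;x=np.array([-np.cos(y),-np.sin(y),0]);z=np.array([0,0,-1.]);R=np.c_[x,np.cross(z,x),z]
deltas([.4878,.2178,-.0125],R)
s=env.read_state()["tcp_pos"]
a=env.read_camera("scene")[150:270,370:530,::-1];b=env.read_camera("top")[150:270,140:300,::-1]
cv2.imwrite("pics/t5.png",np.hstack([cv2.resize(k,(400,300),interpolation=3) for k in(a,b)]))
E
```

```text
t 9.9 tcp [0.4918 0.2147 0.0503] joints [ 10.9359  17.7102 104.5843  -0.0689  57.5194 -99.7204]
shift in tool axes, units [0.0285 0.0445 0.6276] mm 62.98464538800609
turn units [-0.0156  0.0303 -0.0384] shift in target axes [0.0264 0.0437 0.6278]
```

View pics/t5.png

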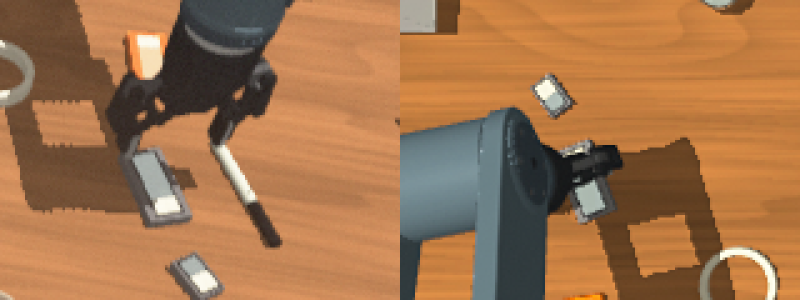

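Open fingertips are at scene ≈(422,208) and (459,208). The holder is just beyond them at scene ≈(432,225), and the marker is clear. I'll check that the jaws are centred.

```bash
python3 - <<'E'
from h import *
for z in(.04,.055,.07,.08):
    a=ray("scene",(422,208),z);b=ray("scene",(459,208),z);c=ray("top",(227,213),z);print(z,a,b,(a+b)/2,np.linalg.norm(a-b),"top R tip",c)
T=np.array([.4918,.2147,0]);y=np.array([-.353,.935,0])
print(T-.043*y,T+.043*y)
E
```

```text
0.04 [0.4681 0.1866 0.04  ] [0.4481 0.2808 0.04  ] [0.4581 0.2337 0.04  ] 0.09637530370718828 top R tip [0.5141 0.1697 0.04  ]
0.055 [0.4808 0.1832 0.055 ] [0.4612 0.2755 0.055 ] [0.471  0.2294 0.055 ] 0.09440628994893252 top R tip [0.5136 0.1661 0.055 ]
0.07 [0.4935 0.1799 0.07  ] [0.4743 0.2703 0.07  ] [0.4839 0.2251 0.07  ] 0.09243727619067676 top R tip [0.5132 0.1625 0.07  ]
0.08 [0.502  0.1776 0.08  ] [0.483  0.2668 0.08  ] [0.4925 0.2222 0.08  ] 0.0911246003518396 top R tip [0.5129 0.16   0.08  ]
[0.507  0.1745 0.    ] [0.4766 0.2549 0.    ]
```

Emit:
{"api": "step_arm", "payload": {"deltas": [{"x": 0.026,"y": 0.044,"z": 0.1,"ax": -0.016,"ay": 0.03,"az": -0.038},{"x": 0,"y": 0,"z": 0.2,"ax": 0,"ay": 0,"az": 0},{"x": 0,"y": 0,"z": 0.2,"ax": 0,"ay": 0,"az": 0},{"x": 0,"y": 0,"z": 0.1,"ax": 0,"ay": 0,"az": 0},{"x": 0,"y": 0,"z": 0.028,"ax": 0,"ay": 0,"az": 0},{"x": 0,"y": 0,"z": 0,"ax": 0,"ay": 0,"az": 0}]}}

```text
time_s: 10.6
tcp_pos: [0.4828, 0.2215, -0.0136]
tool_rot: [[-0.932, -0.362, -0.004], [-0.362, 0.932, 0.0], [0.004, 0.002, -1.0]]
ft_force: [-0.2, 0.0, -0.1]
grip_width: 0.0854
gripper_force: 0.0
```

Emit:
{"api": "step_arm", "payload": {"deltas": [{"x": 0,"y": 0,"z": 0,"ax": 0,"ay": 0,"az": 0},{"x": 0,"y": 0,"z": 0,"ax": 0,"ay": 0,"az": 0},{"x": 0,"y": 0,"z": 0,"ax": 0,"ay": 0,"az": 0},{"x": 0,"y": 0,"z": 0,"ax": 0,"ay": 0,"az": 0},{"x": 0,"y": 0,"z": 0,"ax": 0,"ay": 0,"az": 0},{"x": 0,"y": 0,"z": 0,"ax": 0,"ay": 0,"az": 0}], "grip": 180, "newtons": 45}}

```text
time_s: 11.2
tcp_pos: [0.4846, 0.2211, -0.0121]
tool_rot: [[-0.933, -0.361, -0.002], [-0.361, 0.933, 0.001], [0.001, 0.001, -1.0]]
ft_force: [-1.2, -0.4, 6.6]
grip_width: 0.0449
gripper_force: 46.5
```

Emit:
{"api": "step_arm", "payload": {"deltas": [{"x": 0,"y": 0,"z": -0.1,"ax": 0,"ay": 0,"az": 0},{"x": 0,"y": 0,"z": -0.3,"ax": 0,"ay": 0,"az": 0},{"x": 0,"y": 0,"z": -0.4,"ax": 0,"ay": 0,"az": 0},{"x": 0,"y": 0,"z": -0.4,"ax": 0,"ay": 0,"az": 0},{"x": 0,"y": 0,"z": -0.4,"ax": 0,"ay": 0,"az": 0},{"x": 0,"y": 0,"z": -0.4,"ax": 0,"ay": 0,"az": 0},{"x": 0,"y": 0,"z": 0,"ax": 0,"ay": 0,"az": 0},{"x": 0,"y": 0,"z": 0,"ax": 0,"ay": 0,"az": 0}]}}

```text
time_s: 12.0
tcp_pos: [0.4846, 0.221, 0.1881]
tool_rot: [[-0.933, -0.361, -0.001], [-0.361, 0.933, 0.001], [0.001, 0.001, -1.0]]
ft_force: [-0.8, 0.3, -1.7]
grip_width: 0.0447
gripper_force: 46.5
```

```bash
cat >>h.py <<'E'
FP=np.array([.5552,-.2316,.115]);FR=faceR(-2.7944,.3591);TR=FR@np.diag([1,-1,-1.])
E
python3 - <<'E'
from h import *
s=env.read_state();print(s["ft_force"],s["gripper_force"],s["grip_width"],FR)
off=TR@np.array([-.002,0,-.0121])
tgt=FP+FR@[.017,0,.040]-off;print(tgt)
deltas(tgt,TR)
E
```

```text
[-0.8331  0.2614 -1.7027] 46.47565484046936 0.0447147166196983 [[-0.8804  0.3403  0.3305]
 [-0.3186 -0.9403  0.1196]
 [ 0.3514  0.      0.9362]]
[ 0.5477 -0.2343  0.1478]
t 12.0 tcp [0.4846 0.221  0.1881] joints [ 11.6933   6.5762  99.8192   0.0685  73.6486 -99.4955]
shift in tool axes, units [ 1.0561 -4.474   0.3977] mm 461.4147139876328
turn units [-0.0276  3.585   0.2227] shift in target axes [ 0.7538 -4.496   0.7131]
```

Emit:
{"api": "step_arm", "payload": {"deltas": [{"x": 0.088,"y": -0.373,"z": 0,"ax": 0,"ay": 0,"az": 0},{"x": 0.088,"y": -0.373,"z": 0,"ax": 0,"ay": 0,"az": 0},{"x": 0.088,"y": -0.373,"z": 0,"ax": 0,"ay": 0,"az": 0},{"x": 0.088,"y": -0.373,"z": 0,"ax": 0,"ay": 0,"az": 0},{"x": 0.088,"y": -0.373,"z": 0,"ax": 0,"ay": 0,"az": 0},{"x": 0.088,"y": -0.373,"z": 0,"ax": 0,"ay": 0,"az": 0},{"x": 0.088,"y": -0.373,"z": 0,"ax": 0,"ay": 0,"az": 0},{"x": 0.088,"y": -0.373,"z": 0,"ax": 0,"ay": 0,"az": 0},{"x": 0.088,"y": -0.373,"z": 0,"ax": 0,"ay": 0,"az": 0},{"x": 0.088,"y": -0.373,"z": 0,"ax": 0,"ay": 0,"az": 0},{"x": 0.088,"y": -0.373,"z": 0,"ax": 0,"ay": 0,"az": 0},{"x": 0.088,"y": -0.373,"z": 0,"ax": 0,"ay": 0,"az": 0}]}}

```text
time_s: 13.2
tcp_pos: [0.5461, -0.2353, 0.1838]
tool_rot: [[-0.933, -0.361, -0.007], [-0.361, 0.933, 0.003], [0.005, 0.005, -1.0]]
ft_force: [1.0, 1.0, -0.8]
grip_width: 0.045
gripper_force: 46.5
```

Emit:
{"api": "step_arm", "payload": {"deltas": [{"x": 0,"y": 0,"z": 0,"ax": 0,"ay": 0.6,"az": 0},{"x": 0,"y": 0,"z": 0,"ax": 0,"ay": 0.6,"az": 0},{"x": 0,"y": 0,"z": 0,"ax": 0,"ay": 0.6,"az": 0},{"x": 0,"y": 0,"z": 0,"ax": 0,"ay": 0.6,"az": 0},{"x": 0,"y": 0,"z": 0,"ax": 0,"ay": 0.6,"az": 0},{"x": 0,"y": 0,"z": 0,"ax": 0,"ay": 0.58,"az": 0},{"x": 0,"y": 0,"z": 0,"ax": 0,"ay": 0,"az": 0},{"x": 0,"y": 0,"z": 0,"ax": 0,"ay": 0,"az": 0}]}}

```text
time_s: 14.0
tcp_pos: [0.5467, -0.234, 0.1843]
tool_rot: [[-0.871, -0.362, -0.332], [-0.34, 0.932, -0.124], [0.354, 0.004, -0.935]]
ft_force: [-0.4, -0.1, -1.0]
grip_width: 0.0444
gripper_force: 46.6
```

```bash
python3 - <<'E'
from h import *
off=TR@np.array([-.002,0,-.0121])
deltas(FP+FR@[.017,0,.040]-off,TR)
s=env.read_state();print(s["ft_force"])
U=s["tcp_pos"]+s["tool_rot"]@np.array([-.002,0,-.0191]);print("predicted holder centre A",U,"B",s["tcp_pos"]+np.array([0,0,.031])+s["tool_rot"]@np.array([-.002,0,.012]))
from itertools import product
for c in("scene","top"):
    i=env.read_camera(c);print(c,"A px",proj(c,[U]))
    for d in env.landmark_of(c,"holder_center"):print(np.array(d["location"])*[640,400],d["conf"])
    for d in env.cut_out(c,"holder_center"):print(np.array(d["rect"])*[640,400,640,400],d["conf"])
    u=proj(c,[U])[0].astype(int);k=i[u[1]-60:u[1]+60,u[0]-80:u[0]+80,::-1];cv2.imwrite(f"pics/t6{c}.png",k)
cv2.imwrite("pics/t6.png",np.hstack([cv2.resize(cv2.imread(f"pics/t6{c}.png"),(400,300),interpolation=3) for c in("scene","top")]))
E
```

```text
t 14.0 tcp [ 0.5467 -0.234   0.1843] joints [ -26.2306   26.6849   77.4818  -14.955    90.3652 -135.6551]
shift in tool axes, units [-0.1367 -0.0084  0.3387] mm 36.539190258603824
turn units [-0.0393 -0.0299  0.229 ] shift in target axes [-0.1359 -0.0066  0.3391]
[-0.371  -0.0964 -0.9739]
predicted holder centre A [ 0.5548 -0.2309  0.2015] B [ 0.5445 -0.2348  0.2034]
scene A px [[248.2017 162.4307]]
[428.288 177.32 ] 0.91
[246.72 163.  ] 0.73
[248.192 168.24   28.224  29.48 ] 0.91
[428.608 175.     22.208  24.8  ] 0.91
[199.552 155.88   32.704  18.4  ] 0.27
top A px [[375.2952 193.115 ]]
[216.  283.8] 0.65
[377.728 191.68 ] 0.58
[215.936 281.84   20.096  29.68 ] 0.92
[386.624 205.04    7.808  13.28 ] 0.44
```

View pics/t6.png

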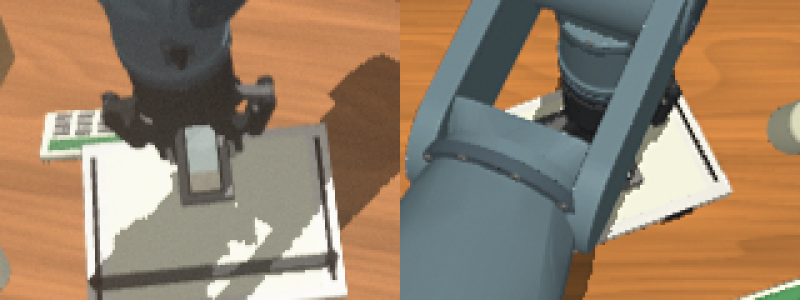

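Holder is held at scene ≈(248,167), within 2 px of the rigid-in-tool prediction, over the middle of the face and clear of the ledge. Closing in.

Emit:
{"api": "step_arm", "payload": {"deltas": [{"x": -0.05,"y": 0,"z": 0.1,"ax": -0.039,"ay": -0.03,"az": 0.229},{"x": -0.05,"y": 0,"z": 0.15,"ax": 0,"ay": 0,"az": 0},{"x": 0,"y": 0,"z": 0.15,"ax": 0,"ay": 0,"az": 0},{"x": 0,"y": 0,"z": 0.15,"ax": 0,"ay": 0,"az": 0},{"x": 0,"y": 0,"z": 0.05,"ax": 0,"ay": 0,"az": 0},{"x": 0,"y": 0,"z": 0,"ax": 0,"ay": 0,"az": 0},{"x": 0,"y": 0,"z": 0,"ax": 0,"ay": 0,"az": 0}]}}

```text
time_s: 15.0
tcp_pos: [0.5367, -0.2389, 0.127]
tool_rot: [[-0.881, -0.34, -0.328], [-0.317, 0.941, -0.122], [0.35, -0.003, -0.937]]
ft_force: [0.2, -0.0, -1.1]
grip_width: 0.0444
gripper_force: 46.6
```

```bash
cat >>h.py <<'E'
def st():
    s=env.read_state();U=s["tcp_pos"]+s["tool_rot"]@np.array([-.002,0,-.0121])
    print("t",s["time_s"],"face xyz of underside mm",FR.T@(U-FP)*1e3,"F tool",s["tool_rot"].T@s["ft_force"],"M tool",s["tool_rot"].T@s["torque"],"turn to model",Ro.from_matrix(s["tool_rot"].T@TR).as_rotvec())
E
python3 -c "
from h import *
st()"
```

```text
t 15.0 face xyz of underside mm [20.8438  0.53   16.3407] F tool [-0.5365 -0.068   0.9219] M tool [-0.014  -0.2786  0.0272] turn to model [-0.0028  0.0014 -0.0017]
```

Emit:
{"api": "step_arm", "payload": {"deltas": [{"x": 0,"y": 0,"z": 0.04,"ax": 0,"ay": 0,"az": 0},{"x": 0,"y": 0,"z": 0.05,"ax": 0,"ay": 0,"az": 0},{"x": 0,"y": 0,"z": 0,"ax": 0,"ay": 0,"az": 0}]}}

```text
time_s: 15.3
tcp_pos: [0.5331, -0.2396, 0.1177]
tool_rot: [[-0.881, -0.34, -0.329], [-0.317, 0.941, -0.121], [0.351, -0.002, -0.936]]
ft_force: [-0.7, 0.1, -1.2]
grip_width: 0.0446
gripper_force: 46.6
```

Emit:
{"api": "step_arm", "payload": {"deltas": [{"x": 0,"y": 0,"z": 0.01,"ax": 0,"ay": 0,"az": 0},{"x": 0,"y": 0,"z": 0.01,"ax": 0,"ay": 0,"az": 0}]}}

```text
time_s: 15.5
tcp_pos: [0.533, -0.2401, 0.1165]
tool_rot: [[-0.881, -0.34, -0.328], [-0.317, 0.94, -0.122], [0.35, -0.003, -0.937]]
ft_force: [-0.3, -0.3, -2.0]
grip_width: 0.0444
gripper_force: 46.6
```

Emit:
{"api": "step_arm", "payload": {"deltas": [{"x": 0,"y": 0,"z": 0.01,"ax": 0,"ay": 0,"az": 0},{"x": 0,"y": 0,"z": 0.005,"ax": 0,"ay": 0,"az": 0}]}}

```text
time_s: 15.7
tcp_pos: [0.5324, -0.2402, 0.1149]
tool_rot: [[-0.881, -0.34, -0.329], [-0.317, 0.94, -0.122], [0.35, -0.003, -0.937]]
ft_force: [-0.9, 0.4, -0.9]
grip_width: 0.0448
gripper_force: 46.6
```

Emit:
{"api": "step_arm", "payload": {"deltas": [{"x": 0,"y": 0,"z": 0.01,"ax": 0,"ay": 0,"az": 0},{"x": 0,"y": 0,"z": 0.005,"ax": 0,"ay": 0,"az": 0}]}}

```text
time_s: 15.9
tcp_pos: [0.5318, -0.2404, 0.1135]
tool_rot: [[-0.881, -0.34, -0.329], [-0.317, 0.941, -0.122], [0.35, -0.003, -0.937]]
ft_force: [-0.3, 0.1, -1.0]
grip_width: 0.0445
gripper_force: 46.6
```

Emit:
{"api": "step_arm", "payload": {"deltas": [{"x": 0,"y": 0,"z": 0.008,"ax": 0,"ay": 0,"az": 0},{"x": 0,"y": 0,"z": 0,"ax": 0,"ay": 0,"az": 0}]}}

```text
time_s: 16.1
tcp_pos: [0.5315, -0.2405, 0.1127]
tool_rot: [[-0.881, -0.34, -0.329], [-0.317, 0.941, -0.121], [0.351, -0.003, -0.937]]
ft_force: [-0.6, 0.2, -1.4]
grip_width: 0.045
gripper_force: 46.6
```

Emit:
{"api": "step_arm", "payload": {"deltas": [{"x": 0,"y": 0,"z": 0.008,"ax": 0,"ay": 0,"az": 0},{"x": 0,"y": 0,"z": 0,"ax": 0,"ay": 0,"az": 0}]}}

```text
time_s: 16.3
tcp_pos: [0.5315, -0.2406, 0.1123]
tool_rot: [[-0.881, -0.34, -0.328], [-0.317, 0.941, -0.122], [0.35, -0.003, -0.937]]
ft_force: [0.7, 0.3, 0.2]
grip_width: 0.0444
gripper_force: 46.8
```

Emit:
{"api": "step_arm", "payload": {"deltas": [{"x": 0,"y": 0,"z": 0.004,"ax": 0,"ay": 0,"az": 0},{"x": 0,"y": 0,"z": 0,"ax": 0,"ay": 0,"az": 0}]}}

```text
time_s: 16.5
tcp_pos: [0.5315, -0.2406, 0.1121]
tool_rot: [[-0.881, -0.34, -0.328], [-0.317, 0.94, -0.122], [0.35, -0.003, -0.937]]
ft_force: [0.4, 0.2, 1.4]
grip_width: 0.0446
gripper_force: 47.0
```

```bash
python3 -c "
from h import *
st()"
```

```text
t 16.5 face xyz of underside mm [20.7645  0.3699  0.427 ] F tool [ 0.078   0.0583 -1.4383] M tool [-0.1909 -0.1616  0.0212] turn to model [-0.0027  0.0015 -0.0016]
```

Emit:
{"api": "step_arm", "payload": {"deltas": [{"x": 0,"y": 0,"z": 0.004,"ax": 0,"ay": 0,"az": 0},{"x": 0,"y": 0,"z": 0,"ax": 0,"ay": 0,"az": 0}]}}

```text
time_s: 16.7
tcp_pos: [0.5314, -0.2406, 0.1118]
tool_rot: [[-0.881, -0.34, -0.328], [-0.317, 0.94, -0.122], [0.35, -0.003, -0.937]]
ft_force: [1.2, 3.0, 3.0]
grip_width: 0.0447
gripper_force: 47.2
```

```bash
python3 -c "
from h import *
st();env.read_camera('top');st();env.read_camera('top');st()"
```

```text
t 16.7 face xyz of underside mm [20.7135  0.3809  0.2137] F tool [-1.0097  2.392  -3.5542] M tool [-0.3326 -0.1284  0.0492] turn to model [-0.0029  0.0017 -0.0016]
t 16.75 face xyz of underside mm [20.6976  0.3838  0.1761] F tool [-0.0552  2.0559 -4.413 ] M tool [-0.3228 -0.1037  0.0784] turn to model [-0.0029  0.0017 -0.0015]
t 16.8 face xyz of underside mm [20.6952  0.3882  0.144 ] F tool [-0.3997  1.4558 -4.5572] M tool [-0.3401 -0.0739  0.0404] turn to model [-0.0029  0.0017 -0.0015]
```

Emit:
{"api": "step_arm", "payload": {"deltas": [{"x": 0,"y": 0,"z": 0.004,"ax": 0,"ay": 0,"az": 0},{"x": 0,"y": 0,"z": 0,"ax": 0,"ay": 0,"az": 0}]}}

```text
time_s: 17.0
tcp_pos: [0.5314, -0.2407, 0.1116]
tool_rot: [[-0.881, -0.34, -0.328], [-0.317, 0.94, -0.122], [0.35, -0.003, -0.937]]
ft_force: [2.5, 3.1, 5.5]
grip_width: 0.0448
gripper_force: 47.4
```

```bash
python3 -c "
from h import *
st();env.read_camera('top');st();env.read_camera('top');st()"
```

```text
t 17.0 face xyz of underside mm [20.6856  0.3802 -0.0261] F tool [-1.2814  2.0423 -6.3326] M tool [-0.4578 -0.0118  0.0353] turn to model [-0.0029  0.0018 -0.0015]
t 17.05 face xyz of underside mm [20.6716  0.3786 -0.0275] F tool [-0.5651  1.0746 -6.5707] M tool [-0.4743  0.0627  0.0254] turn to model [-0.0029  0.0018 -0.0015]
t 17.1 face xyz of underside mm [20.6954  0.3858 -0.0288] F tool [-0.5912  1.2791 -6.8387] M tool [-0.4552  0.0026  0.0302] turn to model [-0.0029  0.0018 -0.0016]
```

Emit:
{"api": "step_arm", "payload": {"deltas": [{"x": 0,"y": 0,"z": 0.0,"ax": -0.1,"ay": 0.1,"az": 0},{"x": 0,"y": 0,"z": 0,"ax": 0,"ay": 0,"az": 0}]}}

```text
time_s: 17.3
tcp_pos: [0.5313, -0.2407, 0.1116]
tool_rot: [[-0.878, -0.336, -0.341], [-0.316, 0.942, -0.115], [0.36, 0.007, -0.933]]
ft_force: [2.2, 3.7, 7.1]
grip_width: 0.0443
gripper_force: 47.6
```

```bash
python3 -c "
from h import *
st();env.read_camera('top');st();env.read_camera('top');st()"
```

```text
t 17.3 face xyz of underside mm [20.6172  0.5451 -0.0313] F tool [-0.5463  2.8302 -7.7759] M tool [-0.3877  0.0862  0.0236] turn to model [ 0.0075 -0.0089 -0.0015]
t 17.35 face xyz of underside mm [20.6249  0.5124 -0.0649] F tool [-0.0197  2.1685 -7.736 ] M tool [-0.3252  0.1064  0.0752] turn to model [ 0.0074 -0.0088 -0.0015]
t 17.4 face xyz of underside mm [20.6333  0.5441 -0.0616] F tool [ 1.2328  2.2567 -7.7849] M tool [-0.3756  0.093   0.0109] turn to model [ 0.0073 -0.0087 -0.0015]
```

Emit:
{"api": "step_arm", "payload": {"deltas": [{"x": 0,"y": 0,"z": 0.0,"ax": -0.1,"ay": 0.1,"az": 0},{"x": 0,"y": 0,"z": 0,"ax": 0,"ay": 0,"az": 0}]}}

```text
time_s: 17.6
tcp_pos: [0.5313, -0.2407, 0.1118]
tool_rot: [[-0.874, -0.333, -0.353], [-0.315, 0.943, -0.109], [0.369, 0.016, -0.929]]
ft_force: [0.9, 3.5, 8.4]
grip_width: 0.0448
gripper_force: 47.7
```

```bash
python3 -c "
from h import *
st();env.read_camera('top');st();env.read_camera('top');st()"
```

```text
t 17.6 face xyz of underside mm [20.6076  0.6898  0.1133] F tool [ 1.2361  3.1534 -8.4464] M tool [-0.4088  0.1107 -0.005 ] turn to model [ 0.0176 -0.0191 -0.0016]
t 17.65 face xyz of underside mm [20.604   0.6858  0.1073] F tool [ 1.1998  2.2809 -8.0443] M tool [-0.4061  0.144   0.0209] turn to model [ 0.0174 -0.0189 -0.0016]
t 17.7 face xyz of underside mm [20.596   0.6971  0.1486] F tool [ 1.5524  3.1243 -7.781 ] M tool [-0.3358  0.1517  0.0216] turn to model [ 0.0172 -0.0187 -0.0016]
```

Emit:
{"api": "step_arm", "payload": {"deltas": [{"x": 0,"y": 0,"z": -0.03,"ax": 0,"ay": 0,"az": 0},{"x": 0,"y": 0,"z": 0,"ax": 0,"ay": 0,"az": 0},{"x": 0,"y": 0,"z": 0,"ax": 0,"ay": 0,"az": 0}]}}

```text
time_s: 18.0
tcp_pos: [0.5315, -0.2404, 0.113]
tool_rot: [[-0.874, -0.333, -0.354], [-0.315, 0.943, -0.109], [0.37, 0.017, -0.929]]
ft_force: [-0.1, 0.2, -0.3]
grip_width: 0.0448
gripper_force: 46.6
```

```bash
cat >>h.py <<'E'
def avg(n=6):
    F=[];M=[]
    for _ in range(n):
        env.read_camera("top");s=env.read_state();F.append(s["tool_rot"].T@s["ft_force"]);M.append(s["tool_rot"].T@s["torque"])
    st();print("AVG F",np.mean(F,0),"M",np.mean(M,0),"sd",np.std(F,0),np.std(M,0))
E
python3 -c "
from h import *
avg()"
```

```text
t 18.3 face xyz of underside mm [20.6202  0.5364  1.8769] F tool [-0.2477 -0.183   1.3224] M tool [-0.0633 -0.2053  0.0033] turn to model [ 0.0179 -0.0192 -0.0014]
AVG F [-0.7775  0.0798  1.256 ] M [-0.0097 -0.2479 -0.0105] sd [0.4608 0.2858 0.4293] [0.0368 0.0282 0.0279]
```

Emit:
{"api": "step_arm", "payload": {"deltas": [{"x": 0,"y": 0,"z": 0.02,"ax": 0,"ay": 0,"az": 0},{"x": 0,"y": 0,"z": 0.01,"ax": 0,"ay": 0,"az": 0},{"x": 0,"y": 0,"z": 0,"ax": 0,"ay": 0,"az": 0}]}}

```text
time_s: 18.6
tcp_pos: [0.5315, -0.2408, 0.1118]
tool_rot: [[-0.875, -0.333, -0.352], [-0.315, 0.943, -0.11], [0.368, 0.015, -0.93]]
ft_force: [0.2, 0.8, 5.3]
grip_width: 0.0444
gripper_force: 47.2
```

```bash
python3 -c "
from h import *
avg()"
```

```text
t 18.9 face xyz of underside mm [20.4957  0.7118  0.128 ] F tool [ 1.2854  1.3492 -6.6689] M tool [-0.1998 -0.0273 -0.0125] turn to model [ 0.0167 -0.0181 -0.0015]
AVG F [ 0.6832  1.9855 -5.8916] M [-0.1926 -0.0496 -0.0094] sd [0.6272 0.4016 0.5633] [0.0131 0.0175 0.0298]
```

Emit:
{"api": "step_arm", "payload": {"deltas": [{"x": 0,"y": 0,"z": -0.025,"ax": 0.1,"ay": -0.05,"az": 0},{"x": -0.03,"y": 0,"z": 0,"ax": 0,"ay": 0,"az": 0},{"x": -0.05,"y": 0,"z": 0,"ax": 0,"ay": 0,"az": 0},{"x": -0.05,"y": 0,"z": 0,"ax": 0,"ay": 0,"az": 0},{"x": -0.02,"y": 0,"z": 0,"ax": 0,"ay": 0,"az": 0},{"x": 0,"y": 0,"z": 0,"ax": 0,"ay": 0,"az": 0}]}}

```text
time_s: 19.5
tcp_pos: [0.5451, -0.2355, 0.1072]
tool_rot: [[-0.876, -0.337, -0.346], [-0.316, 0.942, -0.117], [0.365, 0.007, -0.931]]
ft_force: [-0.6, -0.0, -1.2]
grip_width: 0.0446
gripper_force: 46.6
```

```bash
python3 -c "
from h import *
avg(3)"
```

```text
t 19.65 face xyz of underside mm [5.6461 0.496  1.3548] F tool [-0.5707 -0.1002  1.9798] M tool [-0.0054 -0.2037 -0.0143] turn to model [ 0.0076 -0.0141 -0.0013]
AVG F [-0.4067  0.0691  1.899 ] M [ 0.0202 -0.2438 -0.0042] sd [0.5965 0.1239 0.2048] [0.0234 0.0389 0.0166]
```

Emit:
{"api": "step_arm", "payload": {"deltas": [{"x": -0.01,"y": 0,"z": 0,"ax": 0,"ay": 0,"az": 0},{"x": -0.005,"y": 0,"z": 0,"ax": 0,"ay": 0,"az": 0}]}}

```text
time_s: 19.85
tcp_pos: [0.5463, -0.2353, 0.1074]
tool_rot: [[-0.876, -0.336, -0.345], [-0.315, 0.942, -0.117], [0.364, 0.006, -0.931]]
ft_force: [0.5, 0.9, -0.9]
grip_width: 0.0449
gripper_force: 46.6
```

Emit:
{"api": "step_arm", "payload": {"deltas": [{"x": -0.01,"y": 0,"z": 0,"ax": 0,"ay": 0,"az": 0},{"x": -0.005,"y": 0,"z": 0,"ax": 0,"ay": 0,"az": 0}]}}

```text
time_s: 20.05
tcp_pos: [0.5477, -0.2347, 0.1067]
tool_rot: [[-0.876, -0.336, -0.345], [-0.316, 0.942, -0.117], [0.364, 0.007, -0.931]]
ft_force: [0.0, 0.2, -1.4]
grip_width: 0.0446
gripper_force: 46.6
```

Emit:
{"api": "step_arm", "payload": {"deltas": [{"x": -0.01,"y": 0,"z": 0,"ax": 0,"ay": 0,"az": 0},{"x": -0.005,"y": 0,"z": 0,"ax": 0,"ay": 0,"az": 0}]}}

```text
time_s: 20.25
tcp_pos: [0.549, -0.2343, 0.1062]
tool_rot: [[-0.876, -0.336, -0.345], [-0.316, 0.942, -0.117], [0.364, 0.007, -0.931]]
ft_force: [-0.7, 0.1, -2.2]
grip_width: 0.0445
gripper_force: 46.6
```

Emit:
{"api": "step_arm", "payload": {"deltas": [{"x": -0.01,"y": 0,"z": 0,"ax": 0,"ay": 0,"az": 0},{"x": -0.003,"y": 0,"z": 0,"ax": 0,"ay": 0,"az": 0}]}}

```text
time_s: 20.45
tcp_pos: [0.5502, -0.2339, 0.1057]
tool_rot: [[-0.876, -0.337, -0.345], [-0.316, 0.942, -0.117], [0.364, 0.007, -0.931]]
ft_force: [0.0, 0.8, -1.8]
grip_width: 0.0443
gripper_force: 46.6
```

Emit:
{"api": "step_arm", "payload": {"deltas": [{"x": -0.007,"y": 0,"z": 0,"ax": 0,"ay": 0,"az": 0},{"x": -0.003,"y": 0,"z": 0,"ax": 0,"ay": 0,"az": 0}]}}

```text
time_s: 20.65
tcp_pos: [0.551, -0.2335, 0.1053]
tool_rot: [[-0.876, -0.337, -0.345], [-0.316, 0.942, -0.117], [0.364, 0.007, -0.931]]
ft_force: [0.2, -0.2, -0.2]
grip_width: 0.0444
gripper_force: 46.6
```

Emit:
{"api": "step_arm", "payload": {"deltas": [{"x": -0.007,"y": 0,"z": 0,"ax": 0,"ay": 0,"az": 0},{"x": -0.003,"y": 0,"z": 0,"ax": 0,"ay": 0,"az": 0}]}}

```text
time_s: 20.85
tcp_pos: [0.5519, -0.2332, 0.105]
tool_rot: [[-0.876, -0.336, -0.345], [-0.316, 0.942, -0.117], [0.364, 0.007, -0.931]]
ft_force: [-0.3, 0.4, -1.5]
grip_width: 0.0448
gripper_force: 46.6
```

Emit:
{"api": "step_arm", "payload": {"deltas": [{"x": -0.007,"y": 0,"z": 0,"ax": 0,"ay": 0,"az": 0},{"x": -0.003,"y": 0,"z": 0,"ax": 0,"ay": 0,"az": 0}]}}

```text
time_s: 21.05
tcp_pos: [0.5526, -0.233, 0.1047]
tool_rot: [[-0.876, -0.336, -0.345], [-0.315, 0.942, -0.117], [0.365, 0.007, -0.931]]
ft_force: [-1.7, 0.1, 0.3]
grip_width: 0.0445
gripper_force: 46.6
```

Emit:
{"api": "step_arm", "payload": {"deltas": [{"x": -0.007,"y": 0,"z": 0,"ax": 0,"ay": 0,"az": 0},{"x": -0.003,"y": 0,"z": 0,"ax": 0,"ay": 0,"az": 0}]}}

```text
time_s: 21.25
tcp_pos: [0.5526, -0.2329, 0.1046]
tool_rot: [[-0.875, -0.336, -0.347], [-0.315, 0.942, -0.117], [0.367, 0.007, -0.93]]
ft_force: [-5.5, -1.8, 3.0]
grip_width: 0.0445
gripper_force: 46.8
```

```bash
python3 -c "
from h import *
avg(4)"
```

```text
t 21.45 face xyz of underside mm [-3.1777  0.5152  1.3325] F tool [ 4.9054  0.823  -0.1217] M tool [-0.0967  0.7117 -0.0593] turn to model [ 0.0081 -0.016  -0.0017]
AVG F [ 5.7473  0.4811 -0.0145] M [-0.101   0.7483 -0.0509] sd [0.4929 0.5415 0.3702] [0.0108 0.0307 0.0229]
```

Emit:
{"api": "step_arm", "payload": {"deltas": [{"x": 0.003,"y": 0,"z": 0.008,"ax": 0,"ay": 0,"az": 0},{"x": 0,"y": 0,"z": 0.002,"ax": 0,"ay": 0,"az": 0},{"x": 0,"y": 0,"z": 0,"ax": 0,"ay": 0,"az": 0}]}}

```text
time_s: 21.75
tcp_pos: [0.5525, -0.2331, 0.104]
tool_rot: [[-0.876, -0.336, -0.346], [-0.315, 0.942, -0.117], [0.365, 0.007, -0.931]]
ft_force: [-6.6, -0.5, 4.5]
grip_width: 0.0448
gripper_force: 47.0
```

Emit:
{"api": "step_arm", "payload": {"deltas": [{"x": 0,"y": 0,"z": 0.005,"ax": 0,"ay": 0,"az": 0},{"x": 0,"y": 0,"z": 0,"ax": 0,"ay": 0,"az": 0}]}}

```text
time_s: 21.95
tcp_pos: [0.5523, -0.2332, 0.1036]
tool_rot: [[-0.876, -0.336, -0.346], [-0.315, 0.942, -0.117], [0.365, 0.006, -0.931]]
ft_force: [-5.5, -1.0, 5.0]
grip_width: 0.0445
gripper_force: 47.0
```

```bash
python3 -c "
from h import *
avg(4)"
```

```text
t 22.15 face xyz of underside mm [-3.1351  0.6493  0.2627] F tool [ 6.5511  1.1057 -2.1613] M tool [-0.1961  0.8292 -0.0385] turn to model [ 0.0075 -0.015  -0.0018]
AVG F [ 7.0781  1.144  -2.4536] M [-0.2173  0.8522 -0.0343] sd [0.342  0.576  0.3421] [0.0183 0.0183 0.0133]
```

Emit:
{"api": "step_arm", "payload": {"deltas": [{"x": 0.003,"y": 0,"z": 0.003,"ax": 0,"ay": 0,"az": 0},{"x": 0,"y": 0,"z": 0,"ax": 0,"ay": 0,"az": 0}]}}

```text
time_s: 22.35
tcp_pos: [0.5523, -0.2333, 0.1033]
tool_rot: [[-0.876, -0.336, -0.345], [-0.315, 0.942, -0.117], [0.365, 0.006, -0.931]]
ft_force: [-6.0, -1.1, 5.8]
grip_width: 0.0444
gripper_force: 47.1
```

Emit:
{"api": "step_arm", "payload": {"deltas": [{"x": 0.001,"y": 0,"z": 0.003,"ax": 0,"ay": 0,"az": 0},{"x": 0,"y": 0,"z": 0,"ax": 0,"ay": 0,"az": 0}]}}

```text
time_s: 22.55
tcp_pos: [0.5522, -0.2333, 0.1033]
tool_rot: [[-0.876, -0.336, -0.345], [-0.315, 0.942, -0.117], [0.365, 0.006, -0.931]]
ft_force: [-5.1, 0.1, 6.6]
grip_width: 0.0446
gripper_force: 47.2
```

```bash
python3 -c "
from h import *
avg(4)"
```

```text
t 22.75 face xyz of underside mm [-3.1632  0.7164 -0.0658] F tool [ 6.2503  1.5796 -4.1146] M tool [-0.2168  0.8862 -0.0214] turn to model [ 0.007  -0.014  -0.0018]
AVG F [ 6.5717  1.1659 -4.2039] M [-0.2008  0.8681 -0.0134] sd [0.5159 0.2989 0.533 ] [0.021  0.0313 0.0241]
```

Emit:
{"api": "step_arm", "payload": {"deltas": [{"x": 0.004,"y": 0,"z": 0.004,"ax": 0,"ay": 0,"az": 0},{"x": 0,"y": 0,"z": 0,"ax": 0,"ay": 0,"az": 0}]}}

```text
time_s: 22.95
tcp_pos: [0.5522, -0.2334, 0.1031]
tool_rot: [[-0.877, -0.336, -0.344], [-0.315, 0.942, -0.117], [0.364, 0.006, -0.932]]
ft_force: [-4.0, 1.1, 5.5]
grip_width: 0.0444
gripper_force: 47.3
```

Emit:
{"api": "step_arm", "payload": {"deltas": [{"x": 0.003,"y": 0,"z": 0.003,"ax": 0,"ay": 0,"az": 0},{"x": 0,"y": 0,"z": 0,"ax": 0,"ay": 0,"az": 0},{"x": 0,"y": 0,"z": 0,"ax": 0,"ay": 0,"az": 0}]}}

```text
time_s: 23.25
tcp_pos: [0.5523, -0.2334, 0.103]
tool_rot: [[-0.877, -0.337, -0.343], [-0.316, 0.942, -0.117], [0.363, 0.005, -0.932]]
ft_force: [-2.2, 0.7, 6.1]
grip_width: 0.045
gripper_force: 47.3
```

```bash
python3 -c "
from h import *
avg(5)
for c in('scene','top'):
    env.read_camera(c);print(c,[(np.array(d['location'])*[640,400],d['conf']) for d in env.landmark_of(c,'holder_center')],'expected',proj(c,[FP+FR@[-.0031,0,.007]]))"
```

```text
t 23.5 face xyz of underside mm [-3.1658  0.7507 -0.3196] F tool [ 4.2082  1.0154 -5.0521] M tool [-0.1885  0.5003  0.0325] turn to model [ 0.0064 -0.0123 -0.0016]
AVG F [ 3.821   1.2913 -4.534 ] M [-0.1996  0.5062  0.0226] sd [0.6169 0.396  0.4314] [0.0304 0.0202 0.0281]
scene [(array([251.904, 190.6  ]), 0.88), (array([431.424, 176.48 ]), 0.8)] expected [[252.4089 188.346 ]]
top [(array([216.704, 283.12 ]), 0.63), (array([369.024, 194.4  ]), 0.46)] expected [[370.0088 193.5668]]
```

Emit:
{"api": "step_arm", "payload": {"deltas": [{"x": 0,"y": 0,"z": 0.004,"ax": 0,"ay": 0,"az": 0},{"x": 0,"y": 0,"z": 0,"ax": 0,"ay": 0,"az": 0},{"x": 0,"y": 0,"z": 0,"ax": 0,"ay": 0,"az": 0},{"x": 0,"y": 0,"z": 0,"ax": 0,"ay": 0,"az": 0},{"x": 0,"y": 0,"z": 0,"ax": 0,"ay": 0,"az": 0}]}}

```text
time_s: 24.2
tcp_pos: [0.5522, -0.2334, 0.103]
tool_rot: [[-0.877, -0.337, -0.343], [-0.316, 0.942, -0.118], [0.363, 0.005, -0.932]]
ft_force: [-2.4, 1.8, 8.8]
grip_width: 0.0448
gripper_force: 47.4
```

```bash
python3 -c "
from h import *
avg(5)"
```

```text
t 24.45 face xyz of underside mm [-3.1652  0.7709 -0.3637] F tool [ 4.0935  2.8656 -6.0015] M tool [-0.2706  0.6033  0.0032] turn to model [ 0.0062 -0.0122 -0.0016]
AVG F [ 4.6597  2.1165 -7.011 ] M [-0.3143  0.5879  0.0078] sd [0.6506 0.7867 0.7684] [0.0246 0.0241 0.0061]
```

```bash
python3 -c "
from cell import env
print(env.sign_off())"
```

```text
the job is handed in; nothing more can be done
None
```

I handed the job in at about 24.5 s of the 45. The large holder was still gripped, with one end against the ledge, its underside flush on the face as far as the wrist forces show, about 1 mm off mid-width, and pressed on with about 8 N; the hand-in returned no verdict.

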